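Sort the kiln furniture back into its trays

ROBOT

A 7-joint arm with a two-finger parallel gripper is mounted at the origin on the work surface. World frame = base frame: x ahead of the robot, y to its left, z up, the work surface at z = 0. Lengths are in m, angles in rad, forces in N, time in s.
With the tool pointing down it reaches from about 0.35 to 0.775 m from the base axis. Payload 3.1 kg.
Tool frame: the origin (TCP) lies midway between the tips of the shut fingers; the grasp point (between the pads) lies 19 mm behind it; z points along the fingers, x is the direction in which the jaws open and shut, and the axes are right-handed (so a half turn about z gives the same grasp; the last joint's range is limited). The gripper opens to 85 mm and grips with 20 to 120 N. Pads are 22 mm wide; open, the fingers measure 114 mm over their backs; the gripper's body (76 mm by 85 mm) begins 54 mm behind the grasp point. The pads swing forward as they close: fully open they stand 13 mm farther back than shut.
Start: joints at [1.273, 0.311, 0.014, 1.512, -0.004, 1.319, -0.027], TCP at [0.139, -0.532, 0.231] pointing down, gripper open.
Joint ranges: [-2.7, 2.7], [-0.3, 1.91], [-1.27, 1.3], [0.12, 2.57], [-1.44, 4.58], [0.2, 2.03], [-3.05, 3.05]. Speed limits (rad/s): [2.79, 2.79, 3.14, 3.14, 3.14, 3.14, 3.14].

INTERFACE

Orientations are given as a unit quaternion [w, x, y, z].
In Python, from workcell import robot gives the robot as it stands. The module is installed in compiled form; this text tells all that it offers.
- The arm moves only by the tool carry_out, never from a script. Its argument "deltas" is a list that holds one entry, the list of rows, each a list of 7 numbers: the turn, a rotation vector about the tool's x, y, z in rad, then the shift along the tool's x, y, z in m, then the gripper's target within -1 to 1 (shut at 1, half-way at 0, fully open at -1). A call has 1 to 8 rows; each row shifts and turns the commanded pose from where the row before left it, along the tool's axes as they then stand; what a row does not reach is not made up. A row lasts 1/10 s, in which the tool goes at most 50 mm and 8.59 degrees, less where a joint would pass 70% of its speed; a pose out of reach is approached as far as the arm can. A call is refused whole if a number of a shift passes 0.05 or a number of a turn 0.15, either way. A call with a gripper value outside its range is refused whole. The fingers move at their own pace and stop on an object; "force" is the grip in N (left out, the last holds). Time passes only in rows, so rows that do not move let the fingers close. It gives the time, the measured TCP pose, the force and the opening at its end, in the units of the state.
- robot.read_state(): the state, without advancing time (a new reading comes with each control period).
- robot.capture(name): name is "scene" or "top" or "wrist"; returns (picture, depth): 480x640x3 uint8, blue, green, red; 480x640 float32, m along the optical axis (not along the pixel's ray), 0 where there is no reading.
- robot.get_calibration(name): a dict with "vertical_fov" (degrees; the focal length in pixels is half the picture's height over the tangent of half this angle, whatever the lens; pixels are square), "cx", "cy" (the principal point, pixels), "pose" (4x4, takes a point from camera to world coordinates); the wrist camera has in their place "hand_eye" (4x4, takes a point from camera to tool coordinates, whose origin is the TCP and whose axes are the tool frame's). Camera axes: x right, y down, z forward; pixel columns grow to the right and rows downward; lengths in m; the calibration is good to about 2 mm. A picture is of the moment at which its call begins: read the wrist's pose just before it. get_calibration takes no time and is no camera call.
- robot.close_job(): hands the job in, once; it reports no verdict.
The state is a dict: "time_s": time; "joint_pos": joint angles; "dq": joint speeds; "joint_efforts": joint torques, N m; "tcp_pos": TCP position; "orientation": TCP orientation; "contact_force": force on the tool from outside, world axes, zero at the start; "wrist_torque": the same for the moment, N m; "opening": finger opening in m.
Only numpy, scipy, OpenCV 4.12 (cv2) and the standard library are available. Lean on these libraries where they do the work, as an engineer would, in place of code of your own. Each camera call takes 0.05 s, during which the arm holds its last target. There are 200 camera calls.

TASK

The kiln has been unloaded and its furniture lies mixed on the bench: a long square post, two short square posts, a round castle prop and a three-armed stilt; put each into the tray that already holds its kind. Lay the posts flat on the tray floor in line with those already there, stand the castle prop upright with its crown up, lay the stilt flat, and leave nothing stacked on another piece or on a tray's edge. Set the pieces down rather than dropping or throwing them, for they chip, and leave the drying clay mug where it is.

Things in the scene. Friction and masses are not known exactly. Their poses are not given: they have to be found in the camera images.
- long_post: loose long kiln post of buff ceramic: square bar 100 mm long, 32 by 32 mm in section with a 14 mm bore, about 160 g, lying on a long side; origin at its centre (16 mm above what it lies on), x along its length
- short_post_a: loose short kiln post of buff ceramic: square bar 50 mm long, 32 by 32 mm in section with a 14 mm bore, about 80 g, lying on a long side; origin at its centre (16 mm above what it lies on), x along its length
- short_post_b: second loose short kiln post, the same as short_post_a
- castle_prop: loose castle prop of buff ceramic: round tube 38 mm in diameter, 22 mm bore, 45 mm tall, about 65 g, standing with its notched crown up; origin at the centre of its underside, z up along its axis
- stilt: loose three-armed stilt (star) of buff ceramic, about 30 g: straight arms 12 mm wide and 12 mm thick that reach 40 mm out from the centre at 0 (its x), 120 and 240 degrees about z, with 5 mm points above and below each arm's end (34 mm out); 22 mm high over all, stands on its points; origin at its centre, 11 mm above what it stands on. It can be pinched across one arm, about 20 mm out from the centre
- tray_long: grey plastic storage tray, open on top, outside 138 (x) by 178 (y) by 40 mm high, walls and floor 4 mm thick, fixed to the bench; origin at the centre of its underside, x and y along its sides, z up, turned up to 9 degrees from the bench. Holds two long posts lying along its x against its left (+y) wall; they take up the floor from y = +18 mm to that wall, the rest of the floor is free
- tray_short: grey plastic storage tray, open on top, outside 138 (x) by 178 (y) by 40 mm high, walls and floor 4 mm thick, fixed to the bench; origin at the centre of its underside, x and y along its sides, z up, turned up to 9 degrees from the bench. Holds two short posts in a row along its x against its left (+y) wall; they take up the floor from y = +51 mm to that wall, the rest of the floor is free
- tray_castle: grey plastic storage tray, open on top, outside 138 (x) by 178 (y) by 40 mm high, walls and floor 4 mm thick, fixed to the bench; origin at the centre of its underside, x and y along its sides, z up, turned up to 9 degrees from the bench. Holds two castle props standing near its left (+y) wall; they take up the floor from y = +41 mm to that wall, the rest of the floor is free
- tray_stilt: grey plastic storage tray, open on top, outside 138 (x) by 178 (y) by 40 mm high, walls and floor 4 mm thick, fixed to the bench; origin at the centre of its underside, x and y along its sides, z up, turned up to 9 degrees from the bench. Holds two stilts lying flat in its left (+y) half; they take up the floor from y = +12 mm to that wall, the rest of the floor is free
- mug: unfired brown clay mug left to dry at the robot's right, 74 mm in diameter, 75 mm tall, with a handle on its +y side, loose; origin at the centre of its underside. A bystander: leave it alone
Things that resemble listed ones, but are neither listed nor needed, are in the scene too. Leave any yellow look-alike of the short_post_b alone. Leave any pink look-alike of the long_post alone.

How it is judged:
By the outcome, as a careful person would: the job done as asked, in the order asked, and still so for the second after the job is handed in, with the robot touching nothing.
It also fails if it takes over 112 s, if anything falls off the work surface, if the arm or the gripper's body presses on something with over 40 N, if the wrist force passes 120 N, or if a joint passes its speed limit or range.

## Working session

There is one attempt and no reset: what is moved stays moved. The work goes in short steps, Python scripts to look and compute and a tool call to move; the robot and the scene stay as the last step left them, time stands still between calls to the robot, and variables do not carry over. Pictures are saved under pics/ and viewed, about 12 in all and at most 16, crops included, and the job is handed in when it is done.

Besides the shell and the picture viewer there is one more tool, called after "Emit:" in YAML: its name, and indented under it one key for each argument. carry_out: Moves the arm, as the interface text tells. Its arguments: {"type":"object","properties":{"deltas":{"type":"array","items":{"type":"array","items":{"type":"array","items":{"type":"number"}}}},"force":{"type":"number"}},"required":["deltas"]}

```bash
mkdir -p pics
python3 - <<'E'
from workcell import robot
import cv2,numpy as np
np.set_printoptions(precision=4,suppress=True)
for n in("scene","top","wrist"):
    s=robot.read_state()
    p,d=robot.capture(n); cv2.imwrite(f"pics/{n}0.png",p); np.save(f"pics/{n}0.npy",d)
    print(n,robot.get_calibration(n))
print(s)
E
```

```text
scene {'vertical_fov': 43.22376340651236, 'cx': 314.0153266337572, 'cy': 238.28995524726676, 'pose': array([[-0.6294,  0.4529, -0.6315,  1.4591],
       [ 0.7769,  0.3855, -0.4978,  0.7327],
       [ 0.018 , -0.8039, -0.5945,  0.9931],
       [ 0.    ,  0.    ,  0.    ,  1.    ]])}
top {'vertical_fov': 50.70300375409376, 'cx': 318.57386582625173, 'cy': 240.1907831835837, 'pose': array([[ 0.0055, -0.9982,  0.0604,  0.3946],
       [-0.9998, -0.0066, -0.0192, -0.0209],
       [ 0.0195, -0.0603, -0.998 ,  1.0547],
       [ 0.    ,  0.    ,  0.    ,  1.    ]])}
wrist {'vertical_fov': 66.27018453300357, 'cx': 317.25826839612506, 'cy': 235.67119907442986, 'hand_eye': array([[ 1.    ,  0.0003,  0.001 ,  0.0002],
       [-0.0006,  0.9588,  0.2841, -0.073 ],
       [-0.0009, -0.2841,  0.9588, -0.1425],
       [ 0.    ,  0.    ,  0.    ,  1.    ]])}
{'time_s': 0.1, 'joint_pos': array([ 1.2733,  0.3117,  0.014 ,  1.5129, -0.0044,  1.3192, -0.0272]), 'dq': array([ 0.0007, -0.0033,  0.001 , -0.0048, -0.0001,  0.0001, -0.0009]), 'joint_efforts': array([  0.0009, -38.0856,   0.1467, -23.1241,   0.0122,   0.0081,
        -0.    ]), 'tcp_pos': array([ 0.139 , -0.5315,  0.2303]), 'orientation': array([-0.0006,  0.7915, -0.6111, -0.0009]), 'contact_force': array([-0.52  , -0.4845,  0.1667]), 'wrist_torque': array([ 0.0036, -0.0229,  0.022 ]), 'opening': 0.08541811839583557}
```

View pics/top0.png

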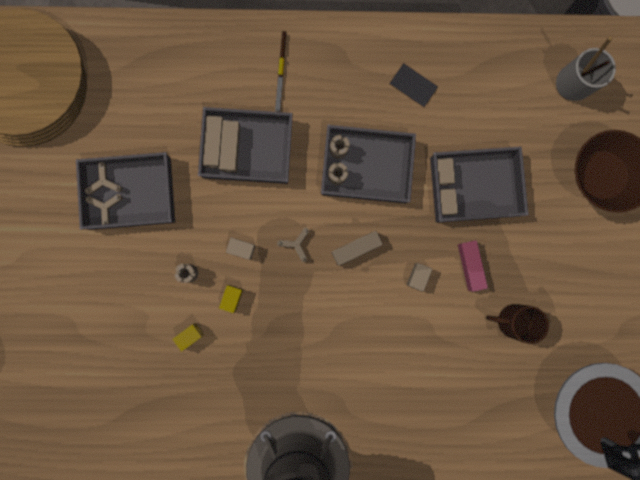

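View pics/scene0.png

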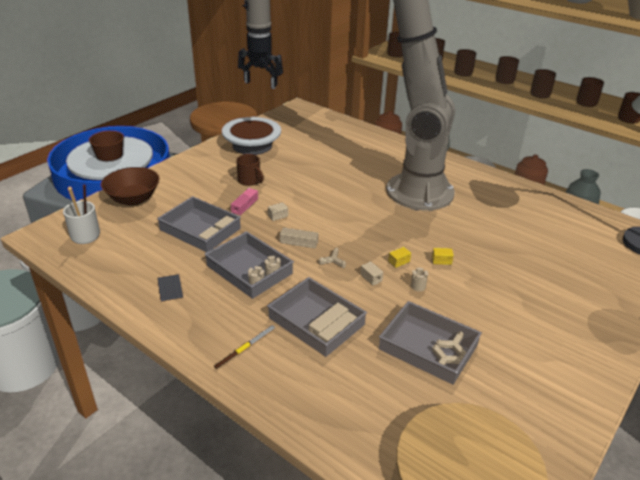

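Top view: the trays are stilt (126,191), long (246,145), castle (368,164) and short (478,185).

Candidates, each with its pixel:
- **Short posts:** buff (241,249) and (420,277). Not the yellow blocks (231,298) and (188,336), nor the posts already in the tray.
- **Long post:** buff (358,249). Not the pink one (473,266), nor those in the tray.
- **Castle prop:** (186,272). The ones in the tray are not it.
- **Stilt:** (299,246). The ones in the tray are not it.

I choose the loose buff pieces.

```bash
cat > h.py <<'E'
from workcell import robot
import cv2,numpy as np
from scipy.spatial.transform import Rotation as R
np.set_printoptions(precision=4,suppress=True)
def pose(s=None):
    s=s or robot.read_state(); q=s["orientation"]; T=np.eye(4)
    T[:3,:3]=R.from_quat([q[1],q[2],q[3],q[0]]).as_matrix(); T[:3,3]=s["tcp_pos"]; return T
def cam(n):
    T=pose(); p,d=robot.capture(n); c=robot.get_calibration(n)
    M=c["pose"] if n!="wrist" else T@c["hand_eye"]
    return p,d,c,M
def cloud(d,c,M):
    f=240/np.tan(np.radians(c["vertical_fov"]/2)); v,u=np.mgrid[:480,:640]
    P=np.stack([(u-c["cx"])/f*d,(v-c["cy"])/f*d,d],-1)
    return P@M[:3,:3].T+M[:3,3]
def cast(uv,z,c,M):
    f=240/np.tan(np.radians(c["vertical_fov"]/2)); uv=np.atleast_2d(np.float64(uv))
    r=np.c_[(uv-[c["cx"],c["cy"]])/f,np.ones(len(uv))]@M[:3,:3].T
    return (M[:3,3]+r*((z-M[2,3])/r[:,2])[:,None])[:,:2]
def rect(xy):
    (cx,cy),(w,h),a=cv2.minAreaRect(np.float32(xy*1000))
    if w<h: w,h,a=h,w,a+90
    return np.array([cx/1000,cy/1000]),np.array([w,h]),(a+90)%180-90   # a: long-axis angle, deg, world
def go(xyz,yaw):
    """tool-frame shift and z-turn from now to TCP xyz with jaw axis (tool x) at world yaw deg (mod 180), tool down"""
    T=pose(); z=T[:3,:3]; tx=np.array([np.cos(np.radians(yaw)),np.sin(np.radians(yaw)),0])
    best=None
    for s in(1,-1):
        x=tx*s; G=np.c_[x,np.cross([0,0,-1],x),[0,0,-1]]; rv=R.from_matrix(z.T@G).as_rotvec()
        if best is None or np.linalg.norm(rv)<np.linalg.norm(best): best=rv
    j=robot.read_state()
    print("turn",best,"shift",z.T@(np.array(xyz)-T[:3,3]),"j7 %.2f t %.1f open %.3f"%(j["joint_pos"][6],j["time_s"],j["opening"]))
E
python3 - <<'E'
from h import *
p=cv2.imread("pics/top0.png");d=np.load("pics/top0.npy");c=robot.get_calibration("top");M=c["pose"];W=cloud(d,c,M)
print("table z",W[380,120:200,2].mean(),W[380,120:200,2].std(),"rim max",[W[y-3:y+3,x-3:x+3,2].mean() for x,y in((126,191),(270,145),(368,164),(500,185))])
hsv=cv2.cvtColor(p,cv2.COLOR_BGR2HSV)
for n,u,v,h in(("short_a",241,249,.032),("long",358,249,.032),("short_b",420,277,.032),("castle",186,272,.045),("stilt",299,246,.017),("mug",525,322,.075),("pink",473,266,.032),("yel1",231,298,.032)):
    m=np.zeros((480,640),bool); m[v-32:v+32,u-32:u+32]=1
    lab=cv2.connectedComponents((m&(W[...,2]>h-.009)&(W[...,2]<h+.012)).astype(np.uint8))[1]
    k=[l for l in np.unique(lab[v-12:v+12,u-12:u+12]) if l]; l=max(k,key=lambda l:(lab==l).sum())
    uv=np.argwhere(lab==l)[:,::-1]; xy=cast(uv,h,c,M)
    print(n,len(uv),*rect(xy),"mean",xy.mean(0),"z",np.median(W[lab==l][:,2]))
for n,u,v in(("t_stilt",126,191),("t_long",246,145),("t_castle",368,164),("t_short",478,185)):
    g=(hsv[...,1]<70)&(hsv[...,2]<125)|(W[...,2]>.03)&(W[...,2]<.05)
    m=np.zeros((480,640),bool); m[v-52:v+48,u-62:u+62]=1
    m&=g; lab=cv2.connectedComponents(m.astype(np.uint8))[1]; l=np.bincount(lab[lab>0]).argmax()
    uv=np.argwhere(lab==l)[:,::-1]; 
    print(n,len(uv),*rect(cast(uv,.04,c,M)))
o=np.vstack([cv2.resize(p[225:310,165:440],(800,247),interpolation=cv2.INTER_CUBIC),cv2.resize(p[100:235,70:530],(800,235),interpolation=cv2.INTER_CUBIC)])
cv2.imwrite("pics/crop1.png",cv2.convertScaleAbs(o,alpha=1.5))
E
```

```text
table z 0.0007963092913543301 0.0017693863440051297 rim max [np.float64(0.005240719228142367), np.float64(0.005365826694148824), np.float64(0.005666411499164896), np.float64(0.005592789447715419)]
short_a 399 [0.4387 0.1183] [50.7213 31.9377] 73.24304962158203 mean [0.4387 0.1181] z 0.033165421996509625
long 773 [ 0.4413 -0.1177] [99.9267 31.9208] -64.04129791259766 mean [ 0.4413 -0.118 ] z 0.03329644514346275
short_b 412 [ 0.3834 -0.2453] [50.1166 34.0168] -21.60590362548828 mean [ 0.3835 -0.2454] z 0.03308771548825251
castle 200 [0.3889 0.2257] [39.2902 35.5571] -89.71187251806259 mean [0.3884 0.2256] z 0.04508078023673423
stilt 325 [0.4416 0.0014] [69.6555 61.4802] -62.94291114807129 mean [0.449  0.0054] z 0.01883553220793943
mug 461 [ 0.2962 -0.4442] [86.0372 74.9374] 43.39801025390625 mean [ 0.2934 -0.4448] z 0.07497501783835647
pink 824 [ 0.4065 -0.3549] [99.8116 34.8641] 11.970147132873535 mean [ 0.4064 -0.3551] z 0.033167923058226134
yel1 414 [0.3373 0.1366] [50.5951 33.0392] -18.905662536621094 mean [0.3373 0.1364] z 0.033131356058999195
t_stilt 6409 [0.5531 0.3483] [190.2199 144.4244] -84.69563913345337
t_long 6483 [0.6677 0.1084] [184.5855 183.272 ] -3.0479965209960938
t_castle 6218 [ 0.6126 -0.1406] [183.1163 146.0022] 84.82331848144531
t_short 6462 [ 0.5728 -0.3656] [190.5668 144.2873] -85.40534543991089
```

View pics/crop1.png

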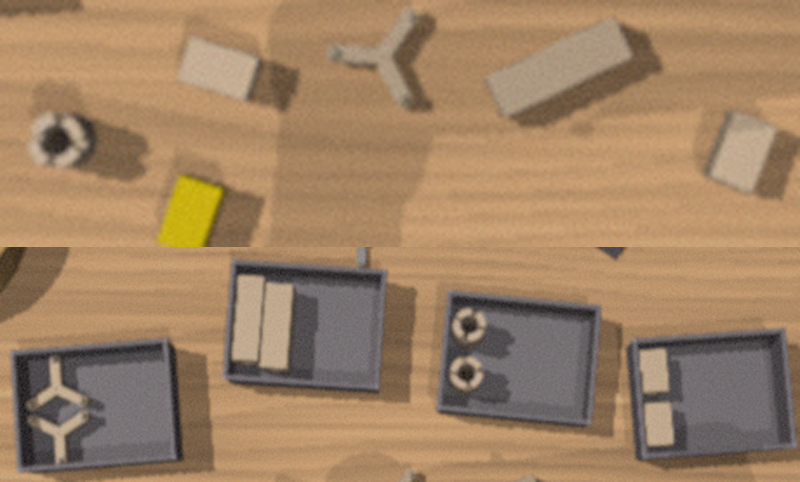

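The crop confirms the buff pieces: long post, two short posts, castle prop and stilt, with hub at about (297,246) and one arm pointing left. The knife spoiled the long tray's fit, so I'll redo it by height and plan the first move.

Run:
```python
from h import *
p=cv2.imread("pics/top0.png");d=np.load("pics/top0.npy");c=robot.get_calibration("top");M=c["pose"];W=cloud(d,c,M)
for n,u,v in(("t_stilt",126,191),("t_long",246,145),("t_castle",368,164),("t_short",478,185)):
    m=np.zeros((480,640),bool); m[v-46:v+46,u-54:u+54]=1
    m&=(W[...,2]>.032)&(W[...,2]<.048)
    lab=cv2.connectedComponents(cv2.morphologyEx(m.astype(np.uint8),cv2.MORPH_CLOSE,np.ones((3,3))))[1]; l=np.bincount(lab[lab>0]).argmax()
    uv=np.argwhere(lab==l)[:,::-1]; 
    print(n,len(uv),*rect(cast(uv,.04,c,M)))
go([.441,-.118,.2],26)
```

```text
t_stilt 1204 [0.5533 0.3516] [183.5972 142.0772] -84.7595043182373
t_long 2698 [0.6498 0.1097] [182.0648 142.2625] 86.74718475341797
t_castle 1213 [ 0.6132 -0.1403] [182.1454 142.1868] 84.7664566040039
t_short 1929 [ 0.5733 -0.368 ] [183.6582 142.1811] -85.45218515396118
turn [0.0013 0.0014 1.3728] shift [-0.3237 -0.3968  0.031 ] j7 -0.03 t 0.1 open 0.086
```

Emit:
carry_out:
  deltas:
    - [[0,0,0,-0.023,-0.028,0.002,-0.2],[0,0,0,-0.023,-0.028,0.002,-0.2],[0,0,0,-0.023,-0.028,0.002,-0.2],[0,0,0,-0.023,-0.028,0.002,-0.2],[0,0,0,-0.023,-0.028,0.002,-0.2],[0,0,0,-0.023,-0.028,0.002,-0.2],[0,0,0,-0.023,-0.028,0.002,-0.2]]
  force: 40

```text
time_s: 0.85
tcp_pos: [0.2886, -0.3253, 0.217]
orientation: [0.0, 0.792, -0.611, -0.0]
contact_force: [0.1, -0.5, 0.5]
opening: 0.0514
```

Emit:
carry_out:
  deltas:
    - [[0,0,0,-0.023,-0.028,0.002,-0.2],[0,0,0,-0.023,-0.028,0.002,-0.2],[0,0,0,-0.023,-0.028,0.002,-0.2],[0,0,0,-0.023,-0.028,0.002,-0.2],[0,0,0,-0.023,-0.028,0.002,-0.2],[0,0,0,-0.023,-0.028,0.002,-0.2],[0,0,0,-0.023,-0.028,0.002,-0.2]]

```text
time_s: 1.55
tcp_pos: [0.4374, -0.1202, 0.2031]
orientation: [0.0, 0.791, -0.611, -0.0]
contact_force: [0.3, -1.4, -0.1]
opening: 0.0515
```

Emit:
carry_out:
  deltas:
    - [[0,0,0.114,0,0,0,-0.2],[0,0,0.114,0,0,0,-0.2],[0,0,0.114,0,0,0,-0.2],[0,0,0.114,0,0,0,-0.2],[0,0,0.114,0,0,0,-0.2],[0,0,0.114,0,0,0,-0.2]]

```text
time_s: 2.15
tcp_pos: [0.4366, -0.1213, 0.203]
orientation: [-0.0, -0.539, 0.842, 0.0]
contact_force: [0.1, -0.6, 0.1]
opening: 0.0511
```

Emit:
carry_out:
  deltas:
    - [[0,0,0.114,0,0,0,-0.2],[0,0,0.114,0,0,0,-0.2],[0,0,0.114,0,0,0,-0.2],[0,0,0.114,0,0,0,-0.2],[0,0,0.114,0,0,0,-0.2],[0,0,0.114,0,0,0,-0.2],[0,0,0,0,0,0,-0.2]]

```text
time_s: 2.85
tcp_pos: [0.4366, -0.1213, 0.203]
orientation: [-0.0, -0.227, 0.974, 0.0]
contact_force: [0.9, -0.1, -0.4]
opening: 0.0509
```

```bash
cat >> h.py <<'E'
def look(h,name,near=None,save=True):
    """wrist view: rects of blobs whose top is at height h"""
    p,d,c,M=cam("wrist"); W=cloud(d,c,M)
    if save: cv2.imwrite(f"pics/{name}.png",p)
    m=((W[...,2]>h-.008)&(W[...,2]<h+.008)&(d>0)).astype(np.uint8); n,lab,st,ce=cv2.connectedComponentsWithStats(m)
    for l in range(1,n):
        if st[l,4]>400:
            uv=np.argwhere(lab==l)[:,::-1]; xy=cast(uv,h,c,M); print("blob px",ce[l],*rect(xy),"mean",xy.mean(0))
E
python3 - <<'E'
from h import *
print(pose()); look(.032,"w1"); go([.441,-.118,.003],26)
E
```

```text
[[-0.8965 -0.443  -0.0007  0.4366]
 [-0.443   0.8965  0.0001 -0.1213]
 [ 0.0006  0.0004 -1.      0.203 ]
 [ 0.      0.      0.      1.    ]]
blob px [40.3769 88.4044] [ 0.666  -0.1191] [134.9416  49.2687] 84.46336364746094 mean [ 0.6794 -0.1135]
blob px [208.6465 136.5531] [ 0.5473 -0.1325] [178.6923   4.8184] 84.54548645019531 mean [ 0.5462 -0.1377]
blob px [439.99   105.8741] [ 0.3875 -0.2441] [50.2776 33.2442] -21.625289916992188 mean [ 0.3878 -0.2445]
blob px [ 78.9577 143.8091] [ 0.6417 -0.0861] [38.134  23.9332] -55.35420608520508 mean [ 0.6401 -0.0866]
blob px [116.9405 188.2177] [ 0.6064 -0.072 ] [98.4718 53.7965] -6.5450286865234375 mean [ 0.6006 -0.0649]
blob px [307.5578 210.663 ] [ 0.4446 -0.1171] [99.3311 31.8071] -63.87237358093262 mean [ 0.4455 -0.1191]
blob px [ 63.7367 279.7232] [0.6322 0.0851] [135.1071 107.0563] 87.14771270751953 mean [0.6179 0.0395]
blob px [ 23.5525 376.2804] [0.6303 0.1678] [91.9655 61.8498] 86.47428894042969 mean [0.6268 0.1596]
turn [ 0.0003 -0.0005  0.0072] shift [-0.0054  0.001   0.2001] j7 -2.49 t 2.9 open 0.051
```

Emit:
carry_out:
  deltas:
    - [[0,0,0.007,-0.007,0,0.02,-0.2],[0,0,0,0,0,0.035,-0.2],[0,0,0,0,0,0.04,-0.2],[0,0,0,0,0,0.035,-0.2],[0,0,0,0,0,0.03,-0.2],[0,0,0,0,0,0.02,-0.2],[0,0,0,0,0,0.013,-0.2],[0,0,0,0,0,0.007,-0.2]]

```text
time_s: 3.7
tcp_pos: [0.4422, -0.1181, 0.0019]
orientation: [-0.001, -0.225, 0.974, 0.001]
contact_force: [-0.1, -0.2, -0.1]
opening: 0.0511
```

Emit:
carry_out:
  deltas:
    - [[0,0,0,0,0,0,0.6],[0,0,0,0,0,0,0.6],[0,0,0,0,0,0,0.6],[0,0,0,0,0,0,0.6],[0,0,0,0,0,0,0.6]]
  force: 40

```text
time_s: 4.2
tcp_pos: [0.4434, -0.1184, 0.0037]
orientation: [0.0, -0.224, 0.975, -0.0]
contact_force: [0.2, -0.7, -1.1]
opening: 0.0314
```

Emit:
carry_out:
  deltas:
    - [[0,0,0,0,0,-0.01,0.6],[0,0,0,0,0,-0.02,0.6],[0,0,0,0,0,-0.03,0.6],[0,0,0,0,0,-0.03,0.6],[0,0,0,0,0,-0.02,0.6],[0,0,0,0,0,0,0.6]]

```text
time_s: 4.8
tcp_pos: [0.4461, -0.1189, 0.117]
orientation: [0.004, -0.224, 0.975, -0.002]
contact_force: [0.7, -0.2, -1.3]
opening: 0.0314
```

```bash
cat >> h.py <<'E'
TR={"stilt":(.5533,.3516,5.2),"long":(.650,.110,-3.25),"castle":(.613,-.140,-5.2),"short":(.5733,-.368,4.5)}
def tw(t,x,y):
    a=np.radians(TR[t][2]); return np.array([TR[t][0]+x*np.cos(a)-y*np.sin(a),TR[t][1]+x*np.sin(a)+y*np.cos(a)])
E
python3 - <<'E'
from h import *
p,d,c,M=cam("wrist"); cv2.imwrite("pics/w2.png",p)
t=tw("long",0,-.033); print(t); go([*t,.12],86.75)
E
```

```text
[0.6481 0.0771]
turn [-0.0044  0.0012 -1.0624] shift [-0.2686  0.0871 -0.0044] j7 -2.55 t 4.8 open 0.031
```

View pics/w2.png

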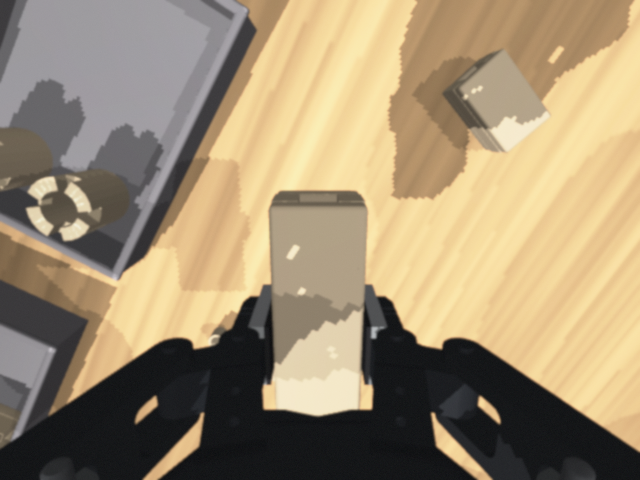

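The long post is held squarely between the pads (px 320,300).

Emit:
carry_out:
  deltas:
    - [[0,0,0,-0.015,0.005,0,0.6],[0,0,0,-0.025,0.008,0,0.6],[0,0,0,-0.03,0.01,0,0.6],[0,0,0,-0.03,0.01,0,0.6],[0,0,0,-0.03,0.01,0,0.6],[0,0,0,-0.03,0.01,0,0.6],[0,0,0,-0.03,0.01,0,0.6]]

```text
time_s: 5.55
tcp_pos: [0.586, 0.0221, 0.1112]
orientation: [-0.002, -0.224, 0.975, 0.0]
contact_force: [0.8, -0.0, -1.2]
opening: 0.0318
```

Emit:
carry_out:
  deltas:
    - [[0,0,0,-0.03,0.01,0,0.6],[0,0,0,-0.03,0.009,0,0.6],[0,0,0,-0.019,0.005,0,0.6],[0,0,-0.1,0,0,0,0.6],[0,0,-0.1,0,0,0,0.6],[0,0,-0.12,0,0,0,0.6],[0,0,-0.12,0,0,0,0.6],[0,0,-0.12,0,0,0,0.6]]

```text
time_s: 6.35
tcp_pos: [0.6459, 0.0771, 0.1109]
orientation: [-0.002, -0.487, 0.873, 0.001]
contact_force: [-0.8, 0.7, 0.1]
opening: 0.0312
```

Emit:
carry_out:
  deltas:
    - [[0,0,-0.12,0,0,0,0.6],[0,0,-0.12,0,0,0,0.6],[0,0,-0.1,0,0,0,0.6],[0,0,-0.1,0,0,0,0.6],[0,0,-0.06,0,0,0,0.6],[0,0,0,0,0,0,0.6],[0,0,0,0,0,0,0.6]]

```text
time_s: 7.05
tcp_pos: [0.6464, 0.0772, 0.1118]
orientation: [-0.001, -0.685, 0.728, 0.001]
contact_force: [0.5, 0.4, -0.9]
opening: 0.0311
```

Run:
```python
from h import *
look(.04,"w3"); go([*tw("long",0,-.033),.009],86.75)
```

```text
blob px [201.293  222.2034] [0.6528 0.1114] [181.614  141.4201] 86.857666015625 mean [0.6666 0.146 ]
blob px [553.2382 274.8683] [ 0.6205 -0.0942] [141.9841  99.7584] -5.086692810058594 mean [ 0.6184 -0.0704]
blob px [588.0811 231.1236] [ 0.6484 -0.088 ] [37.7634 17.5105] -24.856521606445312 mean [ 0.6487 -0.0876]
blob px [ 37.1159 341.272 ] [0.5877 0.268 ] [95.3835 17.9144] 5.462009429931641 mean [0.5931 0.2663]
turn [ 0.002  -0.0004 -0.0034] shift [ 0.     -0.0018  0.1031] j7 -2.02 t 7.1 open 0.031
```

View pics/w3.png

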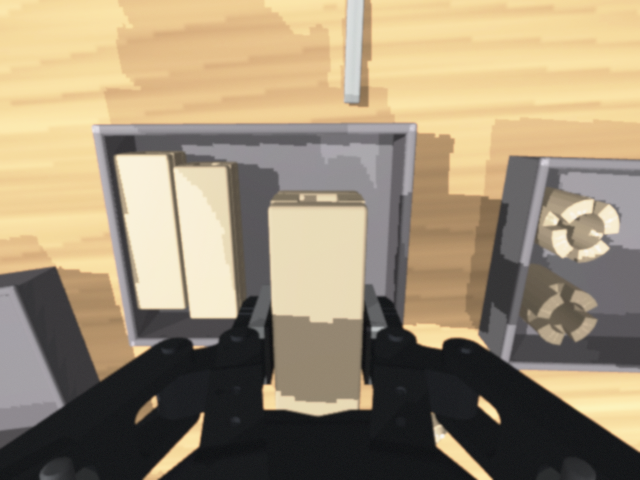

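Emit:
carry_out:
  deltas:
    - [[0,0,0,0,-0.003,0.015,0.6],[0,0,0,0,0,0.025,0.6],[0,0,0,0,0,0.025,0.6],[0,0,0,0,0,0.02,0.6],[0,0,0,0,0,0.01,0.6],[0,0,0,0,0,0.004,0.6],[0,0,0,0,0,0.002,0.6],[0,0,0,0,0,0.002,0.6]]

```text
time_s: 7.9
tcp_pos: [0.6513, 0.0776, 0.0113]
orientation: [0.001, -0.686, 0.728, -0.001]
contact_force: [0.1, 0.1, -1.7]
opening: 0.0314
```

Emit:
carry_out:
  deltas:
    - [[0,0,0,0,0,0.001,0.6],[0,0,0,0,0,0,0.6],[0,0,0,0,0,0,0.6]]

```text
time_s: 8.2
tcp_pos: [0.6506, 0.0773, 0.0099]
orientation: [0.0, -0.686, 0.728, -0.0]
contact_force: [-0.2, -0.3, -1.2]
opening: 0.0312
```

Emit:
carry_out:
  deltas:
    - [[0,0,0,0,0,0.001,0.6],[0,0,0,0,0,0,0.6]]

```text
time_s: 8.4
tcp_pos: [0.6503, 0.0772, 0.0083]
orientation: [-0.0, -0.686, 0.728, -0.0]
contact_force: [0.1, 0.7, -1.1]
opening: 0.0313
```

Emit:
carry_out:
  deltas:
    - [[0,0,0,0,0,0.001,0.6],[0,0,0,0,0,0,0.6]]

```text
time_s: 8.6
tcp_pos: [0.6504, 0.0773, 0.0075]
orientation: [0.0, -0.686, 0.728, -0.0]
contact_force: [-0.1, 0.1, -0.8]
opening: 0.0315
```

Emit:
carry_out:
  deltas:
    - [[0,0,0,0,0,0.001,0.6],[0,0,0,0,0,0,0.6],[0,0,0,0,0,0,0.1],[0,0,0,0,0,0,-0.1],[0,0,0,0,0,0,-0.1],[0,0,0,0,0,0,-0.1]]

```text
time_s: 9.2
tcp_pos: [0.6502, 0.0772, 0.006]
orientation: [-0.0, -0.686, 0.728, 0.0]
contact_force: [-0.9, -0.7, 0.7]
opening: 0.0468
```

Emit:
carry_out:
  deltas:
    - [[0,0,0,0,0,-0.015,-0.1],[0,0,0,0,0,-0.025,-0.1],[0,0,0,0,0,-0.04,-0.1],[0,0,0,0,0,-0.04,-0.1],[0,0,0,0,0,-0.035,-0.1],[0,0,0,0,0,-0.01,-0.2]]

```text
time_s: 9.8
tcp_pos: [0.6531, 0.0786, 0.1781]
orientation: [0.005, -0.686, 0.728, -0.003]
contact_force: [0.3, 1.1, 0.5]
opening: 0.0515
```

Run:
```python
from h import *
look(.036,"w4"); go([.441,.1185,.17],73.2-90)
```

```text
blob px [238.9717 221.2354] [0.6517 0.1119] [184.1772 143.6117] 86.84610748291016 mean [0.6573 0.1411]
blob px [524.1819 258.195 ] [ 0.6167 -0.1237] [156.7912 143.9221] 84.8977279663086 mean [ 0.6118 -0.0893]
blob px [319.7975 223.0624] [0.6507 0.0768] [99.1444 31.7865] -3.4619064331054688 mean [0.653  0.0767]
blob px [526.9823 217.8918] [ 0.6474 -0.0897] [37.8503 18.9331] -24.424644470214844 mean [ 0.6484 -0.0879]
blob px [ 79.4812 292.6772] [0.5873 0.302 ] [88.6823 82.1219] 5.4349799156188965 mean [0.6045 0.2826]
blob px [ 19.0402 412.0805] [0.488  0.3646] [50.1087 14.8564] -84.91370010375977 mean [0.4881 0.3682]
turn [-0.0097 -0.0043 -1.3367] shift [-0.0275  0.214   0.0055] j7 -1.99 t 9.8 open 0.051
```

View pics/w4.png

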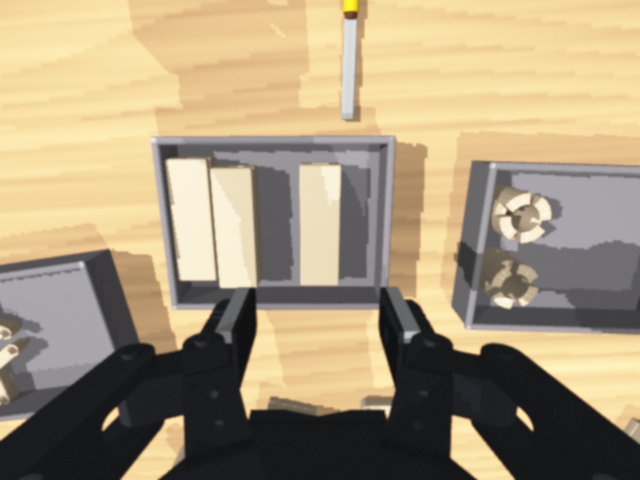

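The long post lies flat at (320,223) in line with the other two. Next is short_a.

Emit:
carry_out:
  deltas:
    - [[0,0,0,-0.003,0.02,0,-0.2],[0,0,0,-0.003,0.03,0,-0.2],[0,0,0,-0.004,0.03,0,-0.2],[0,0,0,-0.004,0.03,0,-0.2],[0,0,0,-0.004,0.03,0,-0.2],[0,0,0,-0.004,0.03,0,-0.2],[0,0,0,-0.004,0.03,0,-0.2],[0,0,0,-0.002,0.014,0.005,-0.2]]

```text
time_s: 10.65
tcp_pos: [0.4349, 0.1183, 0.1655]
orientation: [-0.001, -0.687, 0.727, 0.0]
contact_force: [0.1, 0.8, 1.3]
opening: 0.0513
```

Emit:
carry_out:
  deltas:
    - [[0,0,-0.1,0,0,0,-0.2],[0,0,-0.12,0,0,0,-0.2],[0,0,-0.12,0,0,0,-0.2],[0,0,-0.12,0,0,0,-0.2],[0,0,-0.12,0,0,0,-0.2],[0,0,-0.12,0,0,0,-0.2],[0,0,-0.12,0,0,0,-0.2]]

```text
time_s: 11.35
tcp_pos: [0.4372, 0.1174, 0.1652]
orientation: [0.001, 0.92, -0.392, -0.001]
contact_force: [0.3, 0.7, -0.1]
opening: 0.0509
```

Emit:
carry_out:
  deltas:
    - [[0,0,-0.12,0,0,0,-0.2],[0,0,-0.12,0,0,0,-0.2],[0,0,-0.12,0,0,0,-0.2],[0,0,-0.1,0,0,0,-0.2],[0,0,-0.055,0,0,0,-0.2],[0,0,0,0,0,0,-0.2],[0,0,0,0,0,0,-0.2]]

```text
time_s: 12.05
tcp_pos: [0.4376, 0.1175, 0.1656]
orientation: [0.0, 0.989, -0.148, -0.001]
contact_force: [0.1, -0.5, -0.0]
opening: 0.0512
```

Run:
```python
from h import *
print(pose()); look(.032,"w5"); go([.441,.1185,.002],73.2-90)
```

```text
[[ 0.9565 -0.2918 -0.0016  0.4376]
 [-0.2918 -0.9565 -0.0003  0.1175]
 [-0.0014  0.0008 -1.      0.1656]
 [ 0.      0.      0.      1.    ]]
blob px [581.5535  50.2807] [0.6393 0.1827] [89.5448 36.4434] -3.1487274169921875 mean [0.6459 0.1815]
blob px [502.422  156.1176] [0.5833 0.1139] [186.1781   7.7896] 86.7734603881836 mean [0.5835 0.1241]
blob px [209.4692  96.8064] [0.3928 0.2276] [37.9409 36.534 ] -50.4843864440918 mean [0.3926 0.2276]
blob px [579.3032 104.2711] [0.6397 0.1465] [85.0324 32.8   ] -3.2584304809570312 mean [0.641  0.1468]
blob px [ 51.0526 156.6964] [0.266  0.2223] [52.9749 34.5624] -53.28961944580078 mean [0.2657 0.223 ]
blob px [584.3891 196.13  ] [0.637  0.0788] [83.9204 35.7337] -3.5534439086914062 mean [0.6384 0.0789]
blob px [320.3012 216.2127] [0.4421 0.1215] [49.9663 31.7242] 73.07035827636719 mean [0.4423 0.1221]
blob px [190.5732 231.9183] [0.3417 0.1395] [51.2613 33.286 ] -18.527557373046875 mean [0.3417 0.1397]
blob px [581.9665 259.3797] [0.6312 0.0268] [89.8791 11.2774] -3.3331222534179688 mean [0.6318 0.0276]
blob px [581.3047 341.7047] [ 0.6213 -0.0485] [102.466   13.7211] -5.38958740234375 mean [ 0.6242 -0.0485]
blob px [611.3191 362.5069] [ 0.6492 -0.081 ] [42.1992 41.3783] -88.16026067733765 mean [ 0.6474 -0.0773]
turn [ 0.0005  0.001  -0.0027] shift [ 0.0029 -0.0019  0.1638] j7 -0.82 t 12.1 open 0.051
```

Emit:
carry_out:
  deltas:
    - [[0,0,0,0.003,-0.004,0.02,-0.2],[0,0,0,0,0,0.035,-0.2],[0,0,0,0,0,0.035,-0.2],[0,0,0,0,0,0.033,-0.2],[0,0,0,0,0,0.02,-0.2],[0,0,0,0,0,0.013,-0.2],[0,0,0,0,0,0.006,-0.2],[0,0,0,0,0,0,-0.2]]

```text
time_s: 12.9
tcp_pos: [0.4423, 0.1208, 0.0041]
orientation: [0.0, 0.989, -0.147, -0.0]
contact_force: [0.7, -0.8, -0.4]
opening: 0.0515
```

Emit:
carry_out:
  deltas:
    - [[0,0,0,0,0,0,0.6],[0,0,0,0,0,0,0.6],[0,0,0,0,0,0,0.6],[0,0,0,0,0,0,0.6],[0,0,0,0,0,0,0.6]]

```text
time_s: 13.4
tcp_pos: [0.4436, 0.1212, 0.0055]
orientation: [-0.0, 0.989, -0.147, 0.001]
contact_force: [0.8, 0.5, 6.6]
opening: 0.0309
```

Emit:
carry_out:
  deltas:
    - [[0,0,0,0,0,-0.01,0.6],[0,0,0,0,0,-0.02,0.6],[0,0,0,0,0,-0.03,0.6],[0,0,0,0,0,-0.03,0.6],[0,0,0,0,0,-0.03,0.6],[0,0,0,0,0,0,0.6],[0,0,0,0,0,0,0.6]]

```text
time_s: 14.1
tcp_pos: [0.4424, 0.1205, 0.1247]
orientation: [0.0, 0.989, -0.147, 0.001]
contact_force: [-0.9, -0.2, -1.0]
opening: 0.0311
```

Run:
```python
from h import *
TR["short"]=(.5755,-.368,4.5)
for x in(.029,-.031):
  t=tw("short",x,0.0); print(t); go([*t,.12],94.5)
```

```text
[ 0.6044 -0.3657]
turn [-0.0004 -0.0012  1.197 ] shift [0.2965 0.418  0.0052] j7 -0.88 t 14.1 open 0.031
[ 0.5446 -0.3704]
turn [-0.0004 -0.0012  1.197 ] shift [0.2406 0.4399 0.0052] j7 -0.88 t 14.1 open 0.031
```

Emit:
carry_out:
  deltas:
    - [[0,0,0,0.01,0.014,0,0.6],[0,0,0,0.018,0.025,0,0.6],[0,0,0,0.0205,0.029,0,0.6],[0,0,0,0.0205,0.029,0,0.6],[0,0,0,0.0205,0.029,0,0.6],[0,0,0,0.0205,0.029,0,0.6],[0,0,0,0.0205,0.029,0,0.6],[0,0,0,0.0205,0.029,0,0.6]]

```text
time_s: 14.9
tcp_pos: [0.5235, -0.1283, 0.1223]
orientation: [-0.0, 0.989, -0.147, -0.002]
contact_force: [0.1, -0.7, -0.8]
opening: 0.0314
```

Emit:
carry_out:
  deltas:
    - [[0,0,0,0.0205,0.029,0,0.6],[0,0,0,0.0205,0.029,0,0.6],[0,0,0,0.0205,0.029,0,0.6],[0,0,0,0.0205,0.029,0,0.6],[0,0,0,0.0205,0.029,0,0.6],[0,0,0,0.0205,0.029,0,0.6],[0,0,0,0.0205,0.029,0,0.6],[0,0,0,0.0175,0.025,0,0.6]]

```text
time_s: 15.7
tcp_pos: [0.6113, -0.3936, 0.1212]
orientation: [-0.0, 0.989, -0.147, -0.002]
contact_force: [1.0, -0.8, -0.4]
opening: 0.0312
```

Emit:
carry_out:
  deltas:
    - [[0,0,0,0.004,0.006,0,0.6],[0,0,0.1,0,0,0,0.6],[0,0,0.12,0,0,0,0.6],[0,0,0.12,0,0,0,0.6],[0,0,0.12,0,0,0,0.6],[0,0,0.12,0,0,0,0.6]]

```text
time_s: 16.3
tcp_pos: [0.6138, -0.3969, 0.122]
orientation: [-0.0, 0.905, -0.425, -0.002]
contact_force: [-0.2, 0.6, -0.9]
opening: 0.0315
```

Emit:
carry_out:
  deltas:
    - [[0,0,0.12,0,0,0,0.6],[0,0,0.12,0,0,0,0.6],[0,0,0.12,0,0,0,0.6],[0,0,0.12,0,0,0,0.6],[0,0,0.1,0,0,0,0.6],[0,0,0.037,0,0,0,0.6],[0,0,0,0,0,0,0.6]]

```text
time_s: 17.0
tcp_pos: [0.6138, -0.3971, 0.1223]
orientation: [0.0, 0.735, -0.678, -0.002]
contact_force: [0.1, 0.1, -1.0]
opening: 0.0313
```

Run:
```python
from h import *
TR["short"]=(.5755,-.368,4.5)
look(.04,"w6"); go([*tw("short",.029,0),.006],94.5)
```

```text
blob px [ 43.2194 225.3013] [ 0.6089 -0.2167] [143.8945  41.2709] -9.295448303222656 mean [ 0.6099 -0.223 ]
blob px [210.1197 250.3456] [ 0.5896 -0.3656] [181.6012 115.5674] -85.30195617675781 mean [ 0.6032 -0.3279]
blob px [582.5997 248.0357] [ 0.6237 -0.5695] [82.4695 15.7185] -20.308502197265625 mean [ 0.6252 -0.5674]
blob px [607.3313 359.9624] [ 0.5495 -0.6039] [82.299  23.0998] 62.699188232421875 mean [ 0.545  -0.6092]
turn [0.0029 0.0022 0.0024] shift [-0.032   0.0066  0.1166] j7 -1.10 t 17.1 open 0.031
```

View pics/w6.png

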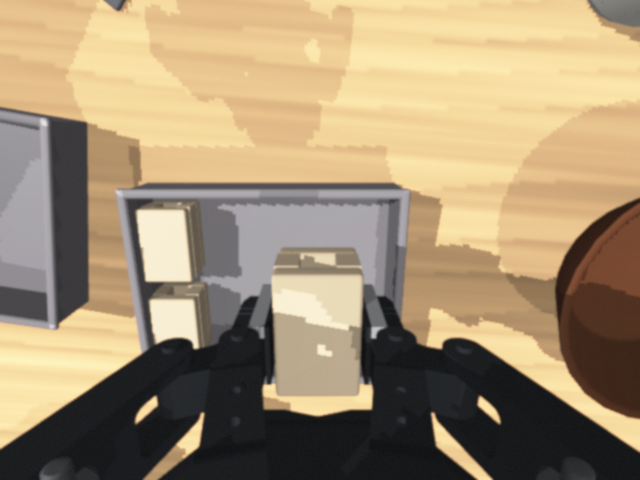

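The short post is held. I overshot about 30 mm to the right, and the shift below corrects that.

Emit:
carry_out:
  deltas:
    - [[0,0,0.002,-0.016,0.0035,0,0.6],[0,0,0,-0.016,0.0035,0.01,0.6],[0,0,0,0,0,0.025,0.6],[0,0,0,0,0,0.03,0.6],[0,0,0,0,0,0.025,0.6],[0,0,0,0,0,0.015,0.6],[0,0,0,0,0,0.006,0.6],[0,0,0,0,0,0,0.6]]

```text
time_s: 17.85
tcp_pos: [0.6049, -0.367, 0.0125]
orientation: [0.0, 0.734, -0.679, -0.001]
contact_force: [-0.2, 0.7, 0.5]
opening: 0.0315
```

Emit:
carry_out:
  deltas:
    - [[0,0,0,0,0,0.001,0.6],[0,0,0,0,0,0,0.6]]

```text
time_s: 18.05
tcp_pos: [0.6064, -0.3679, 0.014]
orientation: [-0.0, 0.734, -0.679, 0.001]
contact_force: [-0.3, 0.7, -0.6]
opening: 0.0316
```

Emit:
carry_out:
  deltas:
    - [[0,0,0,0,0,0.001,0.6],[0,0,0,0,0,0,0.6]]

```text
time_s: 18.25
tcp_pos: [0.6056, -0.3676, 0.012]
orientation: [-0.0, 0.734, -0.679, 0.001]
contact_force: [0.1, -0.1, -1.1]
opening: 0.0313
```

Emit:
carry_out:
  deltas:
    - [[0,0,0,0,0,0.002,0.6],[0,0,0,0,0,0,0.6]]

```text
time_s: 18.45
tcp_pos: [0.6056, -0.3676, 0.0096]
orientation: [-0.0, 0.734, -0.679, 0.0]
contact_force: [-0.2, -0.5, 0.9]
opening: 0.0314
```

Emit:
carry_out:
  deltas:
    - [[0,0,0,0,0,0.001,0.6],[0,0,0,0,0,0,0.6]]

```text
time_s: 18.65
tcp_pos: [0.6056, -0.3676, 0.0096]
orientation: [0.0, 0.734, -0.679, 0.0]
contact_force: [-1.5, 0.1, 5.6]
opening: 0.0315
```

Emit:
carry_out:
  deltas:
    - [[0,0,0,0,0,0.001,0.6],[0,0,0,0,0,0,0.6]]

```text
time_s: 18.85
tcp_pos: [0.6056, -0.3676, 0.0096]
orientation: [0.0, 0.734, -0.679, 0.001]
contact_force: [-2.6, 1.2, 8.3]
opening: 0.0315
```

Contact. Release and lift, then head for short_b.

Emit:
carry_out:
  deltas:
    - [[0,0,0,0,0,-0.001,0.6],[0,0,0,0,0,0,0.3],[0,0,0,0,0,0,0.1],[0,0,0,0,0,0,-0.1],[0,0,0,0,0,0,-0.1],[0,0,0,0,0,0,-0.1]]

```text
time_s: 19.45
tcp_pos: [0.605, -0.3673, 0.0076]
orientation: [0.0, 0.734, -0.679, -0.0]
contact_force: [0.1, 0.7, 0.2]
opening: 0.0469
```

Emit:
carry_out:
  deltas:
    - [[0,0,0,0,0,-0.015,-0.1],[0,0,0,0,0,-0.025,-0.1],[0,0,0,0,0,-0.04,-0.1],[0,0,0,0,0,-0.04,-0.1],[0,0,0,0,0,-0.035,-0.1],[0,0,0,0,0,0,-0.2]]

```text
time_s: 20.05
tcp_pos: [0.6093, -0.3688, 0.1725]
orientation: [-0.002, 0.734, -0.68, 0.007]
contact_force: [0.1, -0.2, 1.2]
opening: 0.0511
```

Run:
```python
from h import *
look(.036,"w7"); go([.387,-.2435,.165],68.4)
```

```text
blob px [611.1174  19.9203] [ 0.7687 -0.5599] [45.4595 13.9273] 58.149478912353516 mean [ 0.7692 -0.5592]
blob px [ 92.5116 210.3558] [ 0.6118 -0.1771] [143.8685 108.4957] -5.149559020996094 mean [ 0.606  -0.1959]
blob px [270.4098 229.3996] [ 0.5846 -0.366 ] [184.3607 125.7272] -85.18040800094604 mean [ 0.6031 -0.3335]
blob px [314.268  228.8177] [ 0.6064 -0.3679] [50.8697 31.4487] 5.112634181976318 mean [ 0.6069 -0.3681]
blob px [605.0547 319.4803] [ 0.5516 -0.613 ] [90.4876 29.7439] 71.90271759033203 mean [ 0.546  -0.6211]
blob px [317.4021 338.1014] [ 0.5107 -0.3781] [109.6089  13.5401] -85.87289714813232 mean [ 0.5106 -0.378 ]
blob px [279.4795 394.9481] [ 0.4488 -0.3481] [35.2009 31.992 ] 11.554255485534668 mean [ 0.4506 -0.3484]
blob px [167.749  442.3193] [ 0.3935 -0.2479] [52.3008 30.8054] -22.247047424316406 mean [ 0.3908 -0.2467]
turn [-0.0091 -0.0028  0.4536] shift [-0.1412  0.2106  0.0015] j7 -1.14 t 20.1 open 0.051
```

Emit:
carry_out:
  deltas:
    - [[0,0,0,-0.0135,0.02,0,-0.2],[0,0,0,-0.02,0.03,0,-0.2],[0,0,0,-0.02,0.03,0,-0.2],[0,0,0,-0.02,0.03,0,-0.2],[0,0,0,-0.02,0.03,0,-0.2],[0,0,0,-0.02,0.03,0,-0.2],[0,0,0,-0.02,0.03,0,-0.2],[0,0,0,-0.008,0.0106,0,-0.2]]

```text
time_s: 20.9
tcp_pos: [0.3802, -0.2404, 0.1622]
orientation: [0.001, 0.734, -0.679, -0.002]
contact_force: [-0.7, -0.2, -0.3]
opening: 0.0509
```

Emit:
carry_out:
  deltas:
    - [[0,0,0.113,0,0,0,-0.2],[0,0,0.113,0,0,0,-0.2],[0,0,0.113,0,0,0,-0.2],[0,0,0.113,0,0,0,-0.2],[0,0,0,0,0,0,-0.2],[0,0,0,0,0,0,-0.2]]

```text
time_s: 21.5
tcp_pos: [0.384, -0.2422, 0.1629]
orientation: [-0.0, -0.564, 0.826, 0.0]
contact_force: [-0.0, -0.8, -0.6]
opening: 0.0514
```

Run:
```python
from h import *
print(pose()); look(.032,"w8"); go([.387,-.2438,.003],68.4)
```

```text
[[-0.3641 -0.9314 -0.0009  0.384 ]
 [-0.9314  0.3641  0.0006 -0.2422]
 [-0.0002  0.0011 -1.      0.1629]
 [ 0.      0.      0.      1.    ]]
blob px [106.8196  57.9827] [ 0.5462 -0.1466] [154.2306  17.6258] 89.79147338867188 mean [ 0.5456 -0.1513]
blob px [322.1993   8.9021] [ 0.5163 -0.2992] [36.5488 16.2923] 68.6859130859375 mean [ 0.5198 -0.2986]
blob px [446.6815 134.2256] [ 0.4105 -0.3536] [99.5901 33.2584] 12.361574172973633 mean [ 0.4128 -0.3533]
blob px [574.311  215.2033] [ 0.3195 -0.4317] [67.1441 27.5449] -55.53414535522461 mean [ 0.3203 -0.4277]
blob px [319.3345 219.3413] [ 0.3874 -0.2452] [49.6839 31.8206] -21.320968627929688 mean [ 0.388  -0.2454]
blob px [625.5848 260.5222] [ 0.2705 -0.4616] [40.1208 20.8905] -53.71190643310547 mean [ 0.2687 -0.4591]
turn [0.0008 0.0002 0.004 ] shift [ 0.0004 -0.0034  0.16  ] j7 -1.51 t 21.6 open 0.052
```

Emit:
carry_out:
  deltas:
    - [[0,0,0.004,0.0015,-0.004,0.02,-0.2],[0,0,0,0,0,0.035,-0.2],[0,0,0,0,0,0.035,-0.2],[0,0,0,0,0,0.03,-0.2],[0,0,0,0,0,0.02,-0.2],[0,0,0,0,0,0.013,-0.2],[0,0,0,0,0,0.005,-0.2],[0,0,0,0,0,0,-0.2]]

```text
time_s: 22.35
tcp_pos: [0.3872, -0.2451, 0.0048]
orientation: [-0.0, -0.562, 0.827, 0.001]
contact_force: [0.2, 0.2, -0.0]
opening: 0.0513
```

Emit:
carry_out:
  deltas:
    - [[0,0,0,0,0,0,0.6],[0,0,0,0,0,0,0.6],[0,0,0,0,0,0,0.6],[0,0,0,0,0,0,0.6],[0,0,0,0,0,0,0.6]]

```text
time_s: 22.85
tcp_pos: [0.3885, -0.2459, 0.0062]
orientation: [0.0, -0.561, 0.828, -0.001]
contact_force: [-0.2, 0.3, 6.3]
opening: 0.0309
```

Emit:
carry_out:
  deltas:
    - [[0,0,0,0,0,-0.01,0.6],[0,0,0,0,0,-0.02,0.6],[0,0,0,0,0,-0.03,0.6],[0,0,0,0,0,-0.03,0.6],[0,0,0,0,0,-0.03,0.6],[0,0,0,0,0,0,0.6],[0,0,0,0,0,0,0.6]]

```text
time_s: 23.55
tcp_pos: [0.3874, -0.2454, 0.1257]
orientation: [-0.0, -0.561, 0.828, -0.0]
contact_force: [-0.3, -0.3, -1.5]
opening: 0.0314
```

Run:
```python
from h import *
TR["short"]=(.5755,-.367,4.7)
t=tw("short",-.030,-.001); print(t); go([*t,.12],94.7)
```

```text
[ 0.5457 -0.3705]
turn [-0.0005 -0.0007 -0.4613] shift [ 0.0576 -0.1933  0.0059] j7 -1.55 t 23.6 open 0.031
```

Emit:
carry_out:
  deltas:
    - [[0,0,0,0.006,-0.02,0,0.6],[0,0,0,0.0085,-0.0285,0,0.6],[0,0,0,0.0085,-0.0285,0,0.6],[0,0,0,0.0085,-0.0285,0,0.6],[0,0,0,0.0085,-0.0285,0,0.6],[0,0,0,0.0085,-0.0285,0,0.6],[0,0,0,0.006,-0.02,0,0.6],[0,0,0,0.003,-0.011,0,0.6]]

```text
time_s: 24.35
tcp_pos: [0.5457, -0.3708, 0.122]
orientation: [-0.001, -0.561, 0.828, 0.002]
contact_force: [-0.0, -0.1, -1.0]
opening: 0.0312
```

Emit:
carry_out:
  deltas:
    - [[0,0,-0.11,0,0,0,0.6],[0,0,-0.12,0,0,0,0.6],[0,0,-0.12,0,0,0,0.6],[0,0,-0.11,0,0,0,0.6],[0,0,0,0,0,0,0.6],[0,0,0,0,0,0,0.6]]

```text
time_s: 24.95
tcp_pos: [0.5451, -0.3699, 0.1234]
orientation: [0.0, 0.734, -0.679, -0.002]
contact_force: [0.4, -0.4, -1.7]
opening: 0.0314
```

Run:
```python
from h import *
TR["short"]=(.5755,-.367,4.7)
go([*tw("short",-.030,-.001),.014],94.7)
p,d,c,M=cam("wrist"); cv2.imwrite("pics/w9.png",p)
```

```text
turn [ 0.0026  0.0022 -0.0032] shift [ 0.0009 -0.0008  0.1094] j7 -1.13 t 24.9 open 0.031
```

View pics/w9.png

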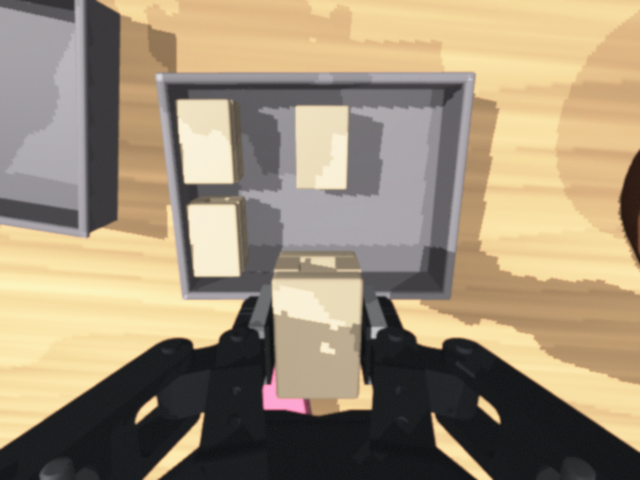

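Short_a lies flat in line at (322,147). Short_b is held and aligned with it, so I lower it.

Emit:
carry_out:
  deltas:
    - [[0,0,0,0,0,0.015,0.6],[0,0,0,0,0,0.03,0.6],[0,0,0,0,0,0.03,0.6],[0,0,0,0,0,0.02,0.6],[0,0,0,0,0,0.011,0.6],[0,0,0,0,0,0.004,0.6],[0,0,0,0,0,0.002,0.6],[0,0,0,0,0,0,0.6]]

```text
time_s: 25.8
tcp_pos: [0.5469, -0.3707, 0.0142]
orientation: [-0.0, 0.735, -0.678, 0.001]
contact_force: [-0.2, -0.4, -0.4]
opening: 0.0313
```

Emit:
carry_out:
  deltas:
    - [[0,0,0,0,0,0.001,0.6],[0,0,0,0,0,0,0.6]]

```text
time_s: 26.0
tcp_pos: [0.5467, -0.3707, 0.0132]
orientation: [-0.0, 0.735, -0.678, 0.001]
contact_force: [0.1, 0.1, -0.2]
opening: 0.0313
```

Emit:
carry_out:
  deltas:
    - [[0,0,0,0,0,0.001,0.6],[0,0,0,0,0,0,0.6]]

```text
time_s: 26.2
tcp_pos: [0.5461, -0.3705, 0.0115]
orientation: [0.0, 0.735, -0.678, 0.0]
contact_force: [0.6, 0.1, -1.0]
opening: 0.0315
```

Emit:
carry_out:
  deltas:
    - [[0,0,0,0,0,0.001,0.6],[0,0,0,0,0,0,0.6]]

```text
time_s: 26.4
tcp_pos: [0.5462, -0.3705, 0.0104]
orientation: [0.0, 0.735, -0.678, 0.0]
contact_force: [-0.3, 0.7, 0.5]
opening: 0.0317
```

Emit:
carry_out:
  deltas:
    - [[0,0,0,0,0,0.001,0.6],[0,0,0,0,0,0,0.6]]

```text
time_s: 26.6
tcp_pos: [0.5462, -0.3705, 0.0104]
orientation: [0.0, 0.735, -0.678, 0.0]
contact_force: [-2.9, 0.9, 5.3]
opening: 0.0315
```

Emit:
carry_out:
  deltas:
    - [[0,0,0,0,0,-0.001,0.6],[0,0,0,0,0,0,0.3],[0,0,0,0,0,0,0.1],[0,0,0,0,0,0,-0.1],[0,0,0,0,0,0,-0.1],[0,0,0,0,0,0,-0.1]]

```text
time_s: 27.2
tcp_pos: [0.546, -0.3704, 0.0101]
orientation: [0.0, 0.735, -0.678, -0.0]
contact_force: [0.3, -0.6, 0.8]
opening: 0.0471
```

Emit:
carry_out:
  deltas:
    - [[0,0,0,0,0,-0.015,-0.1],[0,0,0,0,0,-0.025,-0.1],[0,0,0,0,0,-0.04,-0.1],[0,0,0,0,0,-0.04,-0.1],[0,0,0,0,0,-0.035,-0.1],[0,0,0,0,0,0,-0.3],[0,0,0,0,0,0,-0.3]]

```text
time_s: 27.9
tcp_pos: [0.547, -0.3707, 0.1678]
orientation: [-0.0, 0.735, -0.678, 0.002]
contact_force: [-0.3, 0.6, -0.5]
opening: 0.0553
```

Run:
```python
from h import *
look(.036,"w10"); go([.391,.227,.165],84.8)
```

```text
blob px [ 90.6385 113.202 ] [ 0.6119 -0.1842] [143.6362  94.7564] -5.082435607910156 mean [ 0.6132 -0.2045]
blob px [280.661  179.7746] [ 0.5762 -0.3666] [184.2481 143.7824] -85.3286361694336 mean [ 0.5779 -0.3415]
blob px [319.3129 147.2483] [ 0.6054 -0.3681] [48.8683 31.6895] 4.648207187652588 mean [ 0.606 -0.368]
blob px [316.6534 227.1926] [ 0.5452 -0.371 ] [50.4408 31.7992] 4.641400337219238 mean [ 0.5459 -0.371 ]
blob px [617.5412 249.4914] [ 0.5509 -0.6033] [62.8192 15.5601] 63.56182098388672 mean [ 0.547  -0.6091]
blob px [285.6768 364.8191] [ 0.4164 -0.3549] [97.3227 31.6205] 12.287708282470703 mean [ 0.4203 -0.3543]
turn [-0.0001 -0.0004  0.1718] shift [-0.6079  0.1061  0.0005] j7 -1.12 t 27.9 open 0.055
```

Emit:
carry_out:
  deltas:
    - [[0,0,0,-0.02,0.0035,0,-0.3],[0,0,0,-0.034,0.006,0,-0.3],[0,0,0,-0.034,0.006,0,-0.3],[0,0,0,-0.034,0.006,0,-0.3],[0,0,0,-0.034,0.006,0,-0.3],[0,0,0,-0.034,0.006,0,-0.3],[0,0,0,-0.034,0.006,0,-0.3],[0,0,0,-0.034,0.006,0,-0.3]]

```text
time_s: 28.75
tcp_pos: [0.478, -0.1155, 0.1638]
orientation: [0.001, 0.735, -0.678, -0.001]
contact_force: [-0.1, -0.0, 0.8]
opening: 0.0554
```

Emit:
carry_out:
  deltas:
    - [[0,0,0,-0.034,0.006,0,-0.3],[0,0,0,-0.034,0.006,0,-0.3],[0,0,0,-0.034,0.006,0,-0.3],[0,0,0,-0.034,0.006,0,-0.3],[0,0,0,-0.034,0.006,0,-0.3],[0,0,0,-0.034,0.006,0,-0.3],[0,0,0,-0.034,0.006,0,-0.3],[0,0,0,-0.034,0.006,0,-0.3]]

```text
time_s: 29.55
tcp_pos: [0.4084, 0.1509, 0.1641]
orientation: [0.001, 0.735, -0.678, -0.001]
contact_force: [0.6, 0.3, 0.4]
opening: 0.0555
```

Emit:
carry_out:
  deltas:
    - [[0,0,0,-0.034,0.006,0,-0.3],[0,0,0,-0.034,0.006,0,-0.3],[0,0,0,-0.01,0.002,0,-0.3],[0,0,0.086,0,0,0,-0.3],[0,0,0.086,0,0,0,-0.3],[0,0,0,0,0,0,-0.3],[0,0,0,0,0,0,-0.3]]

```text
time_s: 30.25
tcp_pos: [0.3896, 0.2259, 0.1646]
orientation: [-0.001, -0.674, 0.738, 0.0]
contact_force: [-0.3, -0.5, -0.3]
opening: 0.0555
```

Run:
```python
from h import *
print(pose()); look(.045,"w11"); go([.391,.227,.008],84.8)
```

```text
[[-0.0902 -0.9959 -0.0015  0.3896]
 [-0.9959  0.0902 -0.0012  0.2259]
 [ 0.0013  0.0013 -1.      0.1646]
 [ 0.      0.      0.      1.    ]]
blob px [147.1642  90.9295] [0.5092 0.3469] [178.796   50.4366] -84.33939743041992 mean [0.4947 0.3307]
turn [ 0.001  -0.001   0.0003] shift [-0.0011 -0.0014  0.1567] j7 -2.41 t 30.3 open 0.055
```

View pics/w11.png

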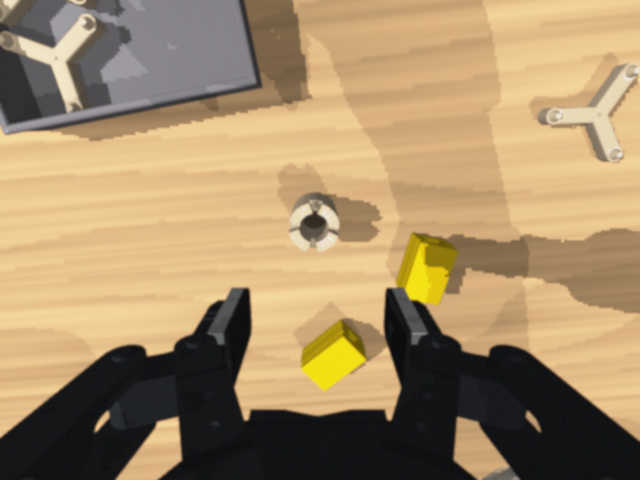

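Run:
```python
from h import *
p,d,c,M=cam("wrist"); W=cloud(d,c,M)
m=(np.hypot(W[...,0]-.391,W[...,1]-.227)<.035)&(W[...,2]>.037)&(W[...,2]<.055); m[330:]=0
uv=np.argwhere(m)[:,::-1]; xy=cast(uv,.045,c,M); print(len(uv),uv.mean(0),rect(xy),cv2.minEnclosingCircle(np.float32(xy*1000)))
```

```text
1161 [314.1223 226.4574] (array([0.3922, 0.2279]), array([37.6016, 36.5139]), -9.208915710449219) ((392.03814697265625, 227.9790496826172), 19.65903663635254)
```

The castle prop stands crown up at (314,226), clear of both yellow look-alikes at (427,268) and (333,355). Grasp it.

Emit:
carry_out:
  deltas:
    - [[0,0,0,-0.002,-0.002,0.02,-0.3],[0,0,0,0,0,0.035,-0.3],[0,0,0,0,0,0.035,-0.3],[0,0,0,0,0,0.03,-0.3],[0,0,0,0,0,0.02,-0.3],[0,0,0,0,0,0.012,-0.3],[0,0,0,0,0,0.005,-0.3],[0,0,0,0,0,0,-0.3]]

```text
time_s: 31.15
tcp_pos: [0.3921, 0.2288, 0.0083]
orientation: [-0.0, -0.674, 0.739, 0.0]
contact_force: [0.2, -0.5, -0.0]
opening: 0.0554
```

Emit:
carry_out:
  deltas:
    - [[0,0,0,0,0,0,0.5],[0,0,0,0,0,0,0.5],[0,0,0,0,0,0,0.5],[0,0,0,0,0,0,0.5],[0,0,0,0,0,0,0.5]]
  force: 30

```text
time_s: 31.65
tcp_pos: [0.3931, 0.2294, 0.0094]
orientation: [0.001, -0.674, 0.739, -0.0]
contact_force: [-0.0, -0.7, 6.1]
opening: 0.037
```

Emit:
carry_out:
  deltas:
    - [[0,0,0,0,0,-0.01,0.5],[0,0,0,0,0,-0.02,0.5],[0,0,0,0,0,-0.03,0.5],[0,0,0,0,0,-0.03,0.5],[0,0,0,0,0,-0.03,0.5],[0,0,0,0,0,0,0.5],[0,0,0,0,0,0,0.5]]

```text
time_s: 32.35
tcp_pos: [0.392, 0.2286, 0.1287]
orientation: [0.0, -0.674, 0.739, -0.0]
contact_force: [-0.0, -0.6, -1.6]
opening: 0.0372
```

Run:
```python
from h import *
TR["castle"]=(.615,-.139,-5.2)
t=tw("castle",0,-.03); print(t); go([*t,.125],84.8)
```

```text
[ 0.6123 -0.1689]
turn [-0.0012 -0.0001 -0.0005] shift [ 0.3757 -0.2555  0.0041] j7 -2.46 t 32.4 open 0.037
```

Emit:
carry_out:
  deltas:
    - [[0,0,0,0.0137,-0.0105,0,0.5],[0,0,0,0.022,-0.015,0,0.5],[0,0,0,0.03,-0.02,0,0.5],[0,0,0,0.03,-0.02,0,0.5],[0,0,0,0.03,-0.02,0,0.5],[0,0,0,0.03,-0.02,0,0.5],[0,0,0,0.03,-0.02,0,0.5],[0,0,0,0.03,-0.02,0,0.5]]

```text
time_s: 33.15
tcp_pos: [0.5161, -0.0009, 0.1264]
orientation: [-0.002, -0.674, 0.739, 0.001]
contact_force: [-0.1, 0.6, -1.1]
opening: 0.0374
```

Emit:
carry_out:
  deltas:
    - [[0,0,0,0.03,-0.02,0,0.5],[0,0,0,0.03,-0.02,0,0.5],[0,0,0,0.03,-0.02,0,0.5],[0,0,0,0.03,-0.02,0,0.5],[0,0,0,0.025,-0.019,0,0.5],[0,0,0,0.015,-0.011,0,0.5],[0,0,0,0,0,0,0.5],[0,0,0,0,0,0,0.5]]

```text
time_s: 33.95
tcp_pos: [0.6108, -0.1677, 0.1262]
orientation: [-0.001, -0.674, 0.739, 0.002]
contact_force: [-0.3, 1.1, -1.1]
opening: 0.0376
```

Run:
```python
from h import *
TR["castle"]=(.615,-.139,-5.2)
look(.04,"w12"); go([*tw("castle",0,-.03),.02],84.8)
```

```text
blob px [ 20.8816 239.8975] [0.635 0.019] [130.1071  33.4235] -19.140625 mean [0.6287 0.0246]
blob px [246.0402 200.0798] [ 0.6167 -0.1385] [181.5768 141.2284] 84.93353271484375 mean [ 0.6406 -0.1245]
blob px [516.3702 253.2813] [ 0.5829 -0.3233] [123.3762 100.2544] 4.643196105957031 mean [ 0.5902 -0.2973]
blob px [188.1338 183.4159] [ 0.6557 -0.0911] [37.4872 19.0998] 19.323225021362305 mean [ 0.6567 -0.0913]
blob px [616.9365 221.5697] [ 0.6073 -0.3602] [50.6511 29.5572] 6.9998674392700195 mean [ 0.6076 -0.3603]
blob px [186.6527 271.5489] [ 0.596 -0.077] [43.993  37.8224] -37.65555191040039 mean [ 0.5985 -0.079 ]
blob px [612.7522 303.7254] [ 0.5482 -0.3656] [50.8263 33.9096] 4.581181049346924 mean [ 0.5487 -0.3658]
blob px [578.37   354.2527] [ 0.5103 -0.344 ] [91.1695 13.1426] -85.49713563919067 mean [ 0.5104 -0.3467]
turn [0.0034 0.0019 0.0016] shift [ 0.0024 -0.0019  0.1068] j7 -1.67 t 34.0 open 0.037
```

View pics/w12.png

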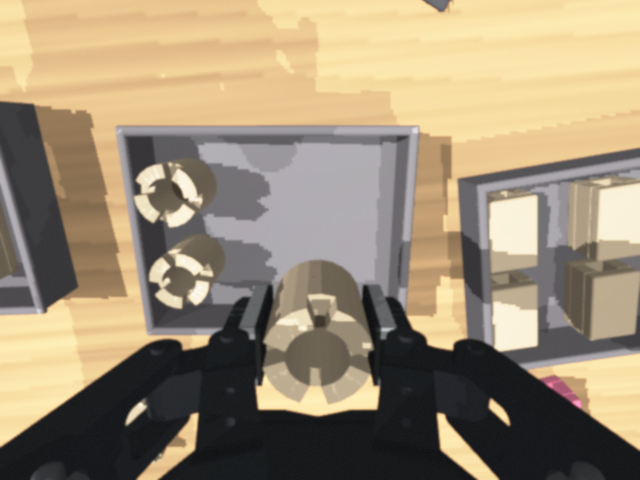

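The prop is held with its crown up (px 318,345), and there is free floor below it.

Emit:
carry_out:
  deltas:
    - [[0,0,0,0,0,0.015,0.5],[0,0,0,0,0,0.03,0.5],[0,0,0,0,0,0.03,0.5],[0,0,0,0,0,0.02,0.5],[0,0,0,0,0,0.01,0.5],[0,0,0,0,0,0.004,0.5],[0,0,0,0,0,0.002,0.5],[0,0,0,0,0,0,0.5]]

```text
time_s: 34.8
tcp_pos: [0.613, -0.1685, 0.0182]
orientation: [0.001, -0.674, 0.738, -0.001]
contact_force: [0.0, -0.3, -0.7]
opening: 0.0374
```

Emit:
carry_out:
  deltas:
    - [[0,0,0,0,0,0.001,0.5],[0,0,0,0,0,0,0.5]]

```text
time_s: 35.0
tcp_pos: [0.6129, -0.1688, 0.0171]
orientation: [0.0, -0.674, 0.739, -0.001]
contact_force: [-0.1, 0.7, -0.4]
opening: 0.0376
```

Emit:
carry_out:
  deltas:
    - [[0,0,0,0,0,0.001,0.5],[0,0,0,0,0,0,0.5]]

```text
time_s: 35.2
tcp_pos: [0.6123, -0.1688, 0.0154]
orientation: [0.0, -0.674, 0.739, -0.0]
contact_force: [-0.3, -0.1, -1.4]
opening: 0.0374
```

Emit:
carry_out:
  deltas:
    - [[0,0,0,0,0,0.001,0.5],[0,0,0,0,0,0,0.5]]

```text
time_s: 35.4
tcp_pos: [0.6121, -0.1687, 0.0141]
orientation: [-0.0, -0.674, 0.739, 0.0]
contact_force: [-0.4, 0.2, -0.8]
opening: 0.037
```

Emit:
carry_out:
  deltas:
    - [[0,0,0,0,0,0.001,0.5],[0,0,0,0,0,0,0.5]]

```text
time_s: 35.6
tcp_pos: [0.6123, -0.1687, 0.0136]
orientation: [0.0, -0.674, 0.739, -0.0]
contact_force: [-0.4, -0.4, 0.7]
opening: 0.0376
```

Emit:
carry_out:
  deltas:
    - [[0,0,0,0,0,0.0005,0.5],[0,0,0,0,0,0,0.5]]

```text
time_s: 35.8
tcp_pos: [0.6123, -0.1687, 0.0135]
orientation: [-0.0, -0.674, 0.739, -0.0]
contact_force: [-1.2, 0.1, 5.7]
opening: 0.0373
```

Emit:
carry_out:
  deltas:
    - [[0,0,0,0,0,-0.0005,0.5],[0,0,0,0,0,0,0.2],[0,0,0,0,0,0,0.0],[0,0,0,0,0,0,-0.2],[0,0,0,0,0,0,-0.2],[0,0,0,0,0,0,-0.2]]

```text
time_s: 36.4
tcp_pos: [0.6122, -0.1686, 0.013]
orientation: [-0.0, -0.674, 0.739, 0.0]
contact_force: [0.4, 0.0, -0.7]
opening: 0.0512
```

Emit:
carry_out:
  deltas:
    - [[0,0,0,0,0,-0.015,-0.2],[0,0,0,0,0,-0.025,-0.2],[0,0,0,0,0,-0.04,-0.2],[0,0,0,0,0,-0.04,-0.2],[0,0,0,0,0,-0.035,-0.2],[0,0,0,0,0,0,0],[0,0,0,0,0,0,0]]

```text
time_s: 37.1
tcp_pos: [0.6132, -0.1686, 0.1706]
orientation: [0.001, -0.674, 0.739, -0.002]
contact_force: [0.0, 0.0, -0.1]
opening: 0.0423
```

Run:
```python
from h import *
p,d,c,M=cam("wrist"); cv2.imwrite("pics/w13.png",p); W=cloud(d,c,M)
m=(np.hypot(W[...,0]-.6123,W[...,1]+.1689)<.03)&(W[...,2]>.041)&(W[...,2]<.06); m[300:]=0
xy=cast(np.argwhere(m)[:,::-1],.049,c,M); print(m.sum(),rect(xy),np.median(W[m][:,2]))
c=robot.get_calibration("top"); print(cast([[296.7,245.6]],.017,c,c["pose"]))
go([.445,.005,.15],110)
```

```text
1150 (array([ 0.6116, -0.1689]), array([38.046 , 36.2344]), -8.048088073730469) 0.04850789493481375
[[0.446  0.0039]]
turn [-0.0002 -0.0004 -0.44  ] shift [-0.1577  0.1822  0.0186] j7 -1.66 t 37.1 open 0.043
```

Emit:
carry_out:
  deltas:
    - [[0,0,0,-0.015,0.018,0,0],[0,0,0,-0.024,0.027,0.003,0],[0,0,0,-0.024,0.027,0.003,0],[0,0,0,-0.024,0.027,0.003,0],[0,0,0,-0.024,0.027,0.003,0],[0,0,0,-0.024,0.027,0.003,0],[0,0,0,-0.015,0.018,0.003,0],[0,0,0,-0.008,0.011,0,0]]

```text
time_s: 37.95
tcp_pos: [0.4423, 0.0068, 0.1488]
orientation: [-0.002, -0.675, 0.738, 0.001]
contact_force: [-0.6, 0.6, -0.0]
opening: 0.0427
```

Emit:
carry_out:
  deltas:
    - [[0,0,-0.11,0,0,0,0],[0,0,-0.11,0,0,0,0],[0,0,-0.11,0,0,0,0],[0,0,-0.11,0,0,0,0],[0,0,0,0,0,0,0],[0,0,0,0,0,0,0]]

```text
time_s: 38.55
tcp_pos: [0.4453, 0.0047, 0.1499]
orientation: [0.0, 0.818, -0.575, -0.0]
contact_force: [-0.4, -0.4, -0.2]
opening: 0.0426
```

Run:
```python
from h import *
print(pose()); p,d,c,M=cam("wrist"); cv2.imwrite("pics/w14.png",p); W=cloud(d,c,M)
m=(np.hypot(W[...,0]-.446,W[...,1]-.005)<.06)&(W[...,2]>.011)&(W[...,2]<.03); m[330:]=0
n,lab,st,ce=cv2.connectedComponentsWithStats(m.astype(np.uint8)); l=1+st[1:,4].argmax(); uv=np.argwhere(lab==l)[:,::-1]
xy=cast(uv,.017,c,M)*1000
(_,tri)=cv2.minEnclosingTriangle(np.float32(xy).reshape(-1,1,2)); print("tri",tri.reshape(-1,2),"tri centre",tri.reshape(-1,2).mean(0),"mean",xy.mean(0))
k=xy.mean(0)
for it in range(3):
    v=xy-k; r=np.hypot(*v.T); a=np.arctan2(v[:,1],v[:,0]); s=(r>20)
    ph=np.angle(np.exp(3j*a[s]).mean())/3
    dirs=[ph+i*2.0944 for i in range(3)]
    A=[];b=[]
    for t in dirs:
        w=s&(np.cos(a-t)>.7); n=np.array([-np.sin(t),np.cos(t)]); A.append(n); b.append((v[w]@n).mean())
    k=k+np.linalg.lstsq(np.array(A),np.array(b),rcond=None)[0]
print("hub",k,"arm deg",np.degrees(dirs),"max r",r.max(),len(uv))
```

```text
[[ 0.3388 -0.9409 -0.0009  0.4453]
 [-0.9409 -0.3388  0.0002  0.0047]
 [-0.0005  0.0008 -1.      0.1499]
 [ 0.      0.      0.      1.    ]]
tri [[455.478   53.2118]
 [491.0528 -18.0941]
 [411.5177 -13.1225]] tri centre [452.6828   7.3317] mean [453.6573   7.8513]
hub [452.8567   7.426 ] arm deg [-33.4906  86.5097 206.51  ] max r 40.646692944002666 2281
```

View pics/w14.png

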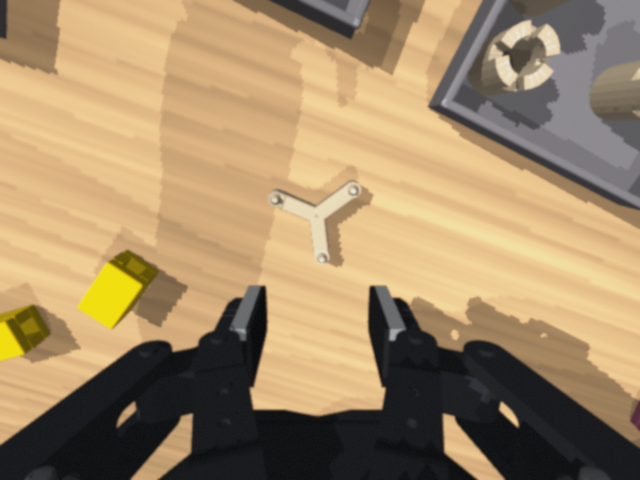

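The stilt hub is at (318,214) and the arm to pinch points down to (322,258). That means turning −0.117 rad and gripping 19 mm out.

Emit:
carry_out:
  deltas:
    - [[0,0,0,0.0025,0.0125,0,0],[0,0,-0.117,0,0,0,0],[0,0,0,0,0,0.03,0],[0,0,0,0,0,0.04,0],[0,0,0,0,0,0.035,0],[0,0,0,0,0,0.02,0],[0,0,0,0,0,0.01,0],[0,0,0,0,0,0.005,0]]

```text
time_s: 39.4
tcp_pos: [0.4342, -0.0013, 0.0096]
orientation: [0.0, 0.851, -0.525, -0.001]
contact_force: [0.9, -0.1, 0.9]
opening: 0.0427
```

Emit:
carry_out:
  deltas:
    - [[0,0,0,0,0,0.005,0],[0,0,0,0,0,0,0],[0,0,0,0,0,0,0]]

```text
time_s: 39.7
tcp_pos: [0.4353, -0.0014, 0.006]
orientation: [-0.0, 0.851, -0.525, 0.001]
contact_force: [-0.7, 0.3, 0.1]
opening: 0.0428
```

Run:
```python
from h import *
s=robot.read_state(); print(pose(s)[:3],s["opening"],s["contact_force"]); p,d,c,M=cam("wrist"); cv2.imwrite("pics/w15.png",p[200:])
```

```text
[[ 0.449  -0.8935  0.0018  0.4353]
 [-0.8935 -0.449  -0.0003 -0.0014]
 [ 0.0011 -0.0014 -1.      0.006 ]] 0.04283349589149073 [-0.7394  0.3267  0.1027]
```

View pics/w15.png

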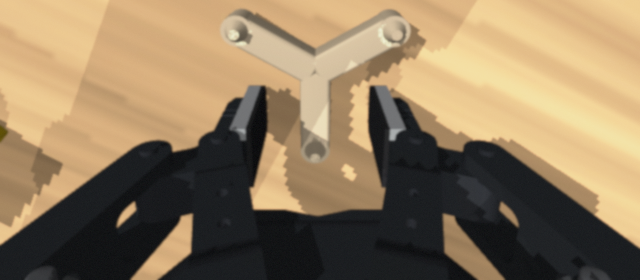

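The arm is centred between the pads. Lower 1.5 mm, close and lift.

Emit:
carry_out:
  deltas:
    - [[0,0,0,0,0,0.0015,0],[0,0,0,0,0,0,0.5],[0,0,0,0,0,0,0.85],[0,0,0,0,0,0,0.85],[0,0,0,0,0,0,0.85],[0,0,0,0,0,0,0.85],[0,0,0,0,0,0,0.85]]
  force: 25

```text
time_s: 40.45
tcp_pos: [0.4346, -0.0014, 0.0039]
orientation: [0.0, 0.851, -0.525, 0.0]
contact_force: [-0.3, 0.4, 3.4]
opening: 0.0112
```

Emit:
carry_out:
  deltas:
    - [[0,0,0,0,0,-0.01,0.85],[0,0,0,0,0,-0.02,0.85],[0,0,0,0,0,-0.03,0.85],[0,0,0,0,0,-0.03,0.85],[0,0,0,0,0,-0.03,0.85],[0,0,0,0,0,0,0.85],[0,0,0,0,0,0,0.85]]

```text
time_s: 41.15
tcp_pos: [0.4348, -0.0015, 0.1244]
orientation: [-0.0, 0.851, -0.525, 0.001]
contact_force: [0.4, 1.0, -0.1]
opening: 0.0112
```

Run:
```python
from h import *
TR["stilt"]=(.5545,.351,5.2)
p,d,c,M=cam("wrist"); cv2.imwrite("pics/w16.png",p[200:])
for yaw in(116.5,95.2):
    # keep current tool branch: jaw = yaw-180; arm points along jaw+90 -> hub is opposite
    g=tw("stilt",0,-.038)+.0195*np.array([np.cos(np.radians(yaw+90)),np.sin(np.radians(yaw+90))])
    print(yaw,g); go([*g,.12],yaw)
```

```text
116.5 [0.5405 0.3045]
turn [0.001  0.0001 0.0033] shift [-0.2255 -0.2327  0.0032] j7 -1.36 t 41.2 open 0.011
95.2 [0.5385 0.3114]
turn [ 0.001  -0.0001  0.3751] shift [-0.2326 -0.2341  0.0032] j7 -1.36 t 41.2 open 0.011
```

View pics/w16.png

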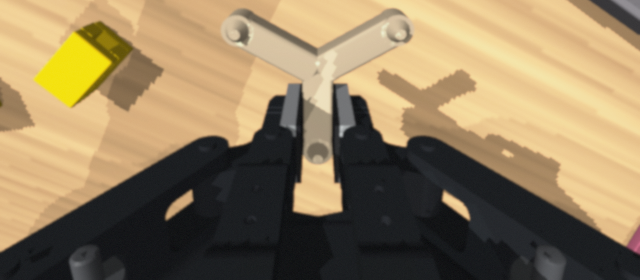

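The stilt is held level (px 317,110 in the crop). Carry it to its tray.

Emit:
carry_out:
  deltas:
    - [[0,0,0,-0.0126,-0.0141,0,0.85],[0,0,0,-0.02,-0.02,0,0.85],[0,0,0,-0.025,-0.025,0,0.85],[0,0,0,-0.025,-0.025,0,0.85],[0,0,0,-0.025,-0.025,0,0.85],[0,0,0,-0.025,-0.025,0,0.85],[0,0,0,-0.025,-0.025,0,0.85],[0,0,0,-0.025,-0.025,0,0.85]]

```text
time_s: 42.0
tcp_pos: [0.516, 0.2451, 0.1215]
orientation: [0.002, 0.851, -0.525, -0.001]
contact_force: [0.3, -1.1, -0.7]
opening: 0.0108
```

Emit:
carry_out:
  deltas:
    - [[0,0,0,-0.025,-0.025,0,0.85],[0,0,0,-0.015,-0.015,0,0.85],[0,0,0,-0.01,-0.01,0,0.85],[0,0,0.125,0,0,0,0.85],[0,0,0.125,0,0,0,0.85],[0,0,0.125,0,0,0,0.85],[0,0,0,0,0,0,0.85],[0,0,0,0,0,0,0.85]]

```text
time_s: 42.8
tcp_pos: [0.5384, 0.3112, 0.1223]
orientation: [0.001, 0.74, -0.673, -0.0]
contact_force: [0.4, -0.3, -0.0]
opening: 0.0112
```

Run:
```python
from h import *
TR["stilt"]=(.5545,.351,5.2)
look(.04,"w17"); go([.5385,.3114,.012],95.2)
```

```text
blob px [577.5858  92.5667] [0.6383 0.158 ] [108.0492  95.7456] -3.112823486328125 mean [0.6425 0.171 ]
blob px [212.7206 176.7405] [0.5557 0.3537] [181.6744 141.2239] -84.5986852645874 mean [0.5724 0.3792]
blob px [384.3488 286.6975] [0.5167 0.2669] [47.4136 16.0024] 5.232728004455566 mean [0.5133 0.2635]
turn [ 0.002  -0.001   0.0026] shift [-0.0003 -0.0002  0.1106] j7 -2.32 t 42.9 open 0.011
```

View pics/w17.png

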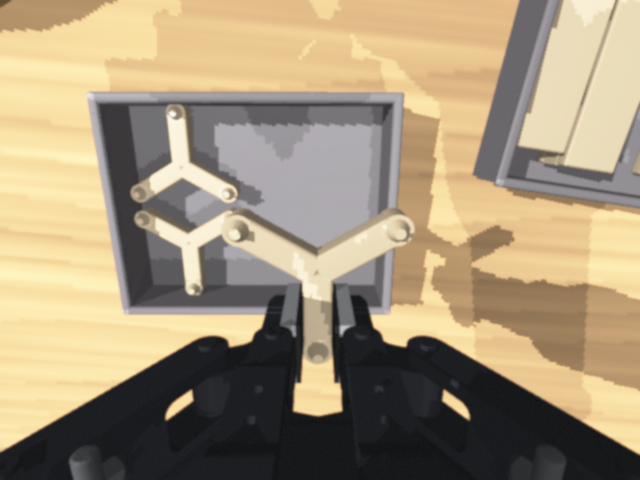

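Emit:
carry_out:
  deltas:
    - [[0,0,0,0,0,0.015,0.85],[0,0,0,0,0,0.03,0.85],[0,0,0,0,0,0.03,0.85],[0,0,0,0,0,0.02,0.85],[0,0,0,0,0,0.01,0.85],[0,0,0,0,0,0.004,0.85],[0,0,0,0,0,0,0.85],[0,0,0,0,0,0,0.85]]

```text
time_s: 43.65
tcp_pos: [0.5399, 0.3123, 0.0159]
orientation: [-0.001, 0.739, -0.674, 0.0]
contact_force: [-0.0, -0.1, 0.6]
opening: 0.0109
```

Emit:
carry_out:
  deltas:
    - [[0,0,0,0,0,0.002,0.85],[0,0,0,0,0,0,0.85]]

```text
time_s: 43.85
tcp_pos: [0.5395, 0.3118, 0.0135]
orientation: [-0.001, 0.738, -0.674, 0.0]
contact_force: [-0.0, -0.5, -0.7]
opening: 0.0112
```

Emit:
carry_out:
  deltas:
    - [[0,0,0,0,0,0.001,0.85],[0,0,0,0,0,0,0.85]]

```text
time_s: 44.05
tcp_pos: [0.5392, 0.3116, 0.0119]
orientation: [-0.0, 0.738, -0.674, 0.0]
contact_force: [-0.2, -0.1, -1.4]
opening: 0.0115
```

Emit:
carry_out:
  deltas:
    - [[0,0,0,0,0,0.0015,0.85],[0,0,0,0,0,0,0.85]]

```text
time_s: 44.25
tcp_pos: [0.539, 0.3115, 0.01]
orientation: [0.0, 0.739, -0.674, -0.0]
contact_force: [-0.9, -0.7, -0.2]
opening: 0.0115
```

Emit:
carry_out:
  deltas:
    - [[0,0,0,0,0,0.001,0.85],[0,0,0,0,0,0,0.85]]

```text
time_s: 44.45
tcp_pos: [0.539, 0.3115, 0.0091]
orientation: [0.0, 0.739, -0.674, -0.0]
contact_force: [-0.7, 0.3, -0.1]
opening: 0.0114
```

Emit:
carry_out:
  deltas:
    - [[0,0,0,0,0,0.001,0.85],[0,0,0,0,0,0,0.85]]

```text
time_s: 44.65
tcp_pos: [0.5392, 0.3116, 0.0082]
orientation: [-0.0, 0.738, -0.674, -0.0]
contact_force: [0.2, 0.3, 0.0]
opening: 0.0115
```

Emit:
carry_out:
  deltas:
    - [[0,0,0,0,0,0.001,0.85],[0,0,0,0,0,0,0.85]]

```text
time_s: 44.85
tcp_pos: [0.5392, 0.3117, 0.008]
orientation: [-0.0, 0.738, -0.674, 0.0]
contact_force: [-2.1, -0.5, 5.0]
opening: 0.011
```

Emit:
carry_out:
  deltas:
    - [[0,0,0,0,0,0.0005,0.85],[0,0,0,0,0,0,0.85]]

```text
time_s: 45.05
tcp_pos: [0.5392, 0.3117, 0.0079]
orientation: [-0.0, 0.738, -0.674, 0.0]
contact_force: [-1.7, -0.4, 6.1]
opening: 0.0111
```

Emit:
carry_out:
  deltas:
    - [[0,0,0,0,0,-0.0005,0.85],[0,0,0,0,0,0,0.6],[0,0,0,0,0,0,0.4],[0,0,0,0,0,0,0.3],[0,0,0,0,0,0,0.3],[0,0,0,0,0,0,0.3]]

```text
time_s: 45.65
tcp_pos: [0.5391, 0.3116, 0.007]
orientation: [0.0, 0.739, -0.674, -0.0]
contact_force: [0.9, 0.4, -0.0]
opening: 0.0301
```

Emit:
carry_out:
  deltas:
    - [[0,0,0,0,0,-0.015,0.3],[0,0,0,0,0,-0.025,0.3],[0,0,0,0,0,-0.04,0.3],[0,0,0,0,0,-0.04,0.3],[0,0,0,0,0,-0.04,0.3],[0,0,0,0,0,-0.03,0]]

```text
time_s: 46.25
tcp_pos: [0.5396, 0.3126, 0.2018]
orientation: [-0.002, 0.739, -0.674, 0.0]
contact_force: [0.5, -0.1, 0.1]
opening: 0.0424
```

Emit:
carry_out:
  deltas:
    - [[0,0,0,0,0.03,0,0],[0,0,0,0,0.03,0,0],[0,0,0,0,0.03,0,0],[0,0,0,0,0.03,0,0],[0,0,0,0,0,0,0],[0,0,0,0,0,0,0]]

```text
time_s: 46.85
tcp_pos: [0.4196, 0.301, 0.1986]
orientation: [-0.001, 0.739, -0.674, 0.001]
contact_force: [0.9, -0.7, -0.4]
opening: 0.0428
```

Run:
```python
from h import *
look(.016,"w18")
p,d,c,M=cam("top"); o=p[90:360,60:560]; cv2.imwrite("pics/top1.png",cv2.convertScaleAbs(cv2.resize(o,(800,432),interpolation=cv2.INTER_CUBIC),alpha=1.5))
print(robot.read_state()["time_s"],robot.read_state()["tcp_pos"])
```

```text
blob px [199.2299  51.2808] [0.5325 0.4022] [92.0631 76.6893] 5.320866584777832 mean [0.5413 0.4072]
blob px [544.7684  26.346 ] [0.5873 0.1312] [151.0031  11.4195] 86.3328628540039 mean [0.5853 0.1351]
blob px [614.8185  10.131 ] [0.6022 0.0822] [37.4115 10.2674] 86.4945297241211 mean [0.6014 0.0838]
blob px [318.0116  37.6211] [0.5508 0.3122] [70.6519 64.2028] -84.66568040847778 mean [0.5604 0.3131]
blob px [463.     297.7785] [0.3461 0.1528] [53.4242 18.8243] -29.52371597290039 mean [0.3474 0.1519]
46.95 [0.4209 0.3006 0.198 ]
```

View pics/w18.png

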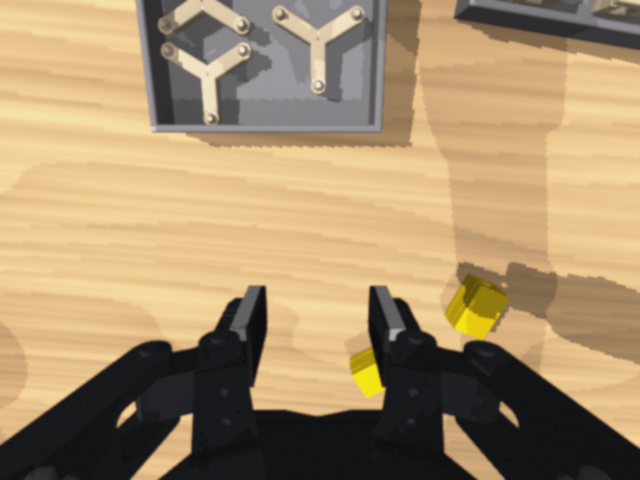

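View pics/top1.png

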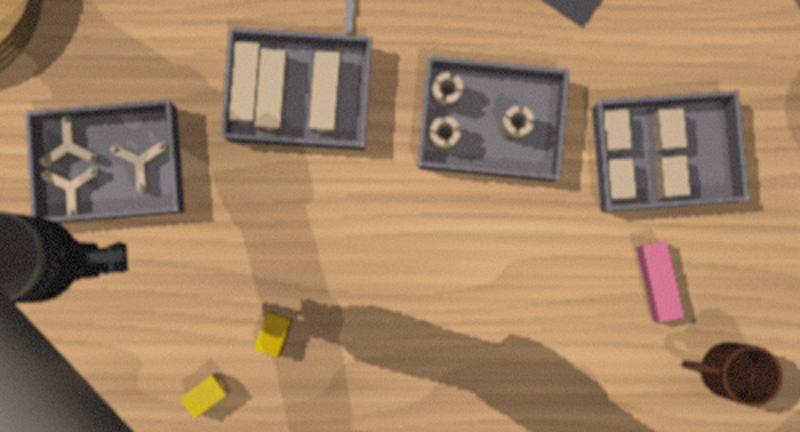

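The wrist view shows the stilt flat on the tray floor at (318,40), clear of the others. The top view shows every piece in its own tray, with the yellow and pink look-alikes and the mug where they were. Nothing is being touched, so I hand in.

```bash
python3 -c "
from workcell import robot
print(robot.close_job())"
```

```text
the job is handed in; nothing more can be done
None
```

All five pieces are in the trays that hold their kind, placed in the order listed, and the job was handed in at about 47 s of the 112 s allowed.

- **Placing:** I lowered each piece to the tray floor before opening the fingers. Contact forces at set-down stayed under 10 N, though the long post showed no clear contact reading, so I opened on its height above the tray floor.
- **Checks that passed:** The wrist camera put the long and short posts' tops near 36 mm and within about 0.5° of their trays. It put the castle prop's crown at about 49 mm, upright. The stilt lies flat, clear of the other two. The last top view shows nothing stacked or on an edge, with the mug, the pink post and the yellow blocks where they were.
- **What disagreed:** The top and wrist cameras differed by 3–4 mm on the posts and castle prop and about 7 mm on the stilt's hub, so I relied mostly on the wrist view. I also overshot one carry by about 30 mm in the air and corrected it before lowering.

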